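# Load and start the vial mixer

## Robot

A 7-joint arm with a two-finger parallel gripper is mounted at the origin on a cart in front of the work surface, level with it; the furniture and walls round the work are solid. World frame = base frame: x ahead of the robot, y to its left, z up, the work surface at z = 0. Lengths are in m, angles in rad, forces in N, time in s.
With the tool pointing down it reaches from about 0.4 to 0.85 m from the base axis. Payload 10.4 kg.
Tool frame: the origin (TCP) lies between the finger pads; the fingertips stand 22 mm ahead of it and the grasp point (between the pads) lies 3 mm ahead of it (r.nose_length is the distance from the TCP to the fingertips, in m); z points along the fingers, y is the line along which they close (so a half turn about z gives the same grasp; the last joint's range is limited). The gripper opens to 87 mm and grips with 3 to 60 N. Pads are 19 mm wide; open, the fingers measure 117 mm over their backs; the gripper's body (75 mm by 190 mm) begins 51 mm behind the grasp point.
Start: joints at [-1.14, 0.332, -0.065, 1.46, 0.022, 1.35, -0.088], TCP at [0.274, 0.562, 0.245] pointing down, gripper open.
Joint ranges: [-2.6, 2.6], [-0.5, 2.12], [-1.47, 1.34], [0.16, 2.42], [-1.27, 4.41], [0.06, 2.06], [-2.6, 2.6]. Speed limits (rad/s): [2.22, 2.22, 2.79, 2.79, 3.14, 3.14, 3.14].

## Interface

Orientations are given as a unit quaternion [x, y, z, w].
In Python, from bench import readout, cams, r gives the robot as it stands. The module is installed in compiled form; this text tells all that it offers.
- The arm moves only by the tool step_arm, never from a script. Its argument "deltas" is a list that holds one entry, the list of rows, each a list of 7 numbers: the turn, a rotation vector about the tool's x, y, z in rad, then the shift along the tool's x, y, z in m, then the opening in per cent of the stroke, from 0 (shut) to 100 (fully open). A call has 1 to 20 rows; each row is the pose to reach, as a shift and turn from the pose commanded when the call began, along the tool's axes at that moment; what a row does not reach only later rows make up. A row lasts 1/8 s, in which the tool goes at most 62.5 mm and 10.7 degrees, less where a joint would pass 70% of its speed; a pose out of reach is approached as far as the arm can. A call with a gripper value outside its range is refused whole. The fingers move at their own pace and stop on an object; "squeeze" is the grip in N (left out, the last holds). Time passes only in rows, so rows that repeat a pose let the fingers close. It gives the time, the measured TCP pose, the force, the opening and the grip force at its end, in the units of the state.
- readout.read_state(): the state, without advancing time (a new reading comes with each control period).
- cams.camera(name): name is "side" or "top" or "wrist"; returns a dict with "img" (420x560x3 uint8, red, green, blue), "fx", "fy", "cx", "cy" (pixels), "k1" (the pictures are not rectified: a ray, as slopes to the right and down, at radius r is drawn at 1 + k1 r^2 times it, then the intrinsics apply), "origin" and "rotation" of the camera in the world; the wrist camera has in their place "T_tool_cam" (4x4, takes a point from camera to tool coordinates, whose origin is the TCP and whose axes are the flange's). Camera axes: x right, y up, looking along -z (the intrinsics and any distortion apply to the point x, -y, -z); pixel columns grow to the right and rows downward; lengths in m; the calibration is good to about 2 mm. A picture is of the moment at which its call begins: read the wrist's pose just before it. There is no depth.
- r.close_job(): hands the job in; it is judged then, once.
The state is a dict: "time": time; "joint_positions": joint angles; "joint_vel": joint speeds; "joint_torque": joint torques, N m; "ee_pos": TCP position; "eef_rot": TCP orientation; "ft_force": force on the tool from outside, world axes, zero at the start; "torque": the same for the moment, N m; "width": finger opening in m; "grip_force": force on a finger pad.
Only numpy, scipy, OpenCV 4.12 (cv2) and the standard library are available. Lean on these libraries where they do the work, as an engineer would, in place of code of your own. Each camera call takes 0.05 s, during which the arm holds its last target. There are 200 camera calls.

## Task

Take the beaker off the mixer and stand it upright on the worktop, out of the way. Seat the vial carrier on the mixer so that both pegs come up through its holes and it lies flat on the deck, then stand every vial upright in a pocket of its own. Once all are in, start the mixer with its key: press gently to the first click and hold it there for about a second, then press it fully down and let it spring back up. Leave the other things on the bench where they are.

Things in the scene. Friction and masses are not known exactly. Their poses are not given: they have to be found in the camera images.
- mixer: vial mixer, a white box fixed to the worktop: housing 150 (x) by 140 (y) mm, flat metal deck 50 mm above the worktop. A lower nose, 80 mm wide and 40 mm high, runs from the housing to x = -165 mm and carries the round start key. Origin: centre of the underside, on the worktop; z up; x points away from the nose.
- mixer_deck (a point): centre of the deck surface, 50 mm above the worktop; axes as the mixer's. Two steel alignment pegs stand on the deck at x = +55 and -55 mm, y = 0; 10 mm diameter, 18 mm tall, the top 5 mm tapered.
- key_top (a point): centre of the top face of the start key: a round grey cap of 32 mm diameter on the mixer's nose, 125 mm from the deck centre along the mixer's -x; 55.5 mm above the worktop when up. It is pressed straight down and springs back.
- key_first (a joint): first stage of the key, m: 0 up, 0.006 at the first click. Soft spring: 1.5 N at the start, 3.5 N at the click.
- key_second (a joint): second stage of the key, m: 0 until more than 9 N is applied (the first click is a distinct stop), 0.005 fully down, at 12 N; the cap top is then 11 mm below its up position
- carrier: vial carrier, loose, about 0.35 kg: grey plate 150 (x) by 140 (y) by 12 mm with two through-holes of 13 mm at x = +55 and -55 mm, y = 0 (for the mixer's pegs), six round pockets and an upright handle in the middle. Origin: centre of the underside; z up; x along the line of the two holes. Alike after half a turn; may be seated either way round.
- carrier_handle (a point): point in the middle of the carrier's handle, 50 mm above the carrier's underside; axes as the carrier's. The handle is a flat bar 44 mm long (x), 14 mm thick (y), from 12 to 66 mm above the underside, with a foot 60 by 28 mm up to 18 mm.
- beaker_a: clear beaker with a few pieces in it, left standing on the mixer's deck between the pegs: 62 mm tall, body 48 mm across its x, 55 mm along its y over the spout; about 30 g. Origin: centre of its underside; z up
- paper_roll: stands fixed on the worktop: upright paper roll, 110 mm diameter, 220 mm tall; origin at its foot
- beaker_b1: stands fixed on the worktop: beaker, 50x55x62 mm
- beaker_b2: stands fixed on the worktop: beaker, 50x55x62 mm
- beaker_b3: stands fixed on the worktop: beaker, 50x55x62 mm
- carrier_pocket (a point): centre of the floor of one of the six pockets, the one at x = 50, y = 50 mm in the carrier's frame. The pockets lie at x = -50, 0 and 50 mm, in two rows at y = -50 and y = 50 mm; their floors are 12 mm above the carrier's underside, and round each a collar, 34 mm inside and 39 mm outside diameter, rises 16 mm above the floor.
- vial_1: closed screw-cap vial, upright, 27 mm diameter, 51 mm tall (cap: upper 15 mm), about 18 g. Origin: centre of its underside; z up along the vial. May be absent.
- vial_2: closed screw-cap vial, upright, 27 mm diameter, 51 mm tall (cap: upper 15 mm), about 18 g. Origin: centre of its underside; z up along the vial. May be absent.
- vial_3: closed screw-cap vial, upright, 27 mm diameter, 51 mm tall (cap: upper 15 mm), about 18 g. Origin: centre of its underside; z up along the vial. May be absent.
- vial_4: closed screw-cap vial, upright, 27 mm diameter, 51 mm tall (cap: upper 15 mm), about 18 g. Origin: centre of its underside; z up along the vial. May be absent.
- vial_5: closed screw-cap vial, upright, 27 mm diameter, 51 mm tall (cap: upper 15 mm), about 18 g. Origin: centre of its underside; z up along the vial. May be absent.
- vial_6: closed screw-cap vial, upright, 27 mm diameter, 51 mm tall (cap: upper 15 mm), about 18 g. Origin: centre of its underside; z up along the vial. May be absent.
- tape_roll: bystander, loose: yellow roll of tape, 72 mm across, 18 mm high. Origin: centre of its underside
- timer: bystander, loose: bench timer, 62x62x18 mm. Origin: centre of its underside
- beaker_b: bystander, loose: empty clear beaker, 50x55x62 mm. Origin: centre of its underside
- marker: bystander, loose: marker pen, 135 mm long, lying. Origin: centre of its underside
- tweezers: bystander, loose: steel tweezers, 129 mm long, lying. Origin: centre of its underside

How it is judged:
On the way, in this order (a step that is already met when the one before it is completed fails the run):
1. the carrier is seated on the pegs, flat on the deck (horizontal distance between carrier and mixer_deck below 0.004 m and z of carrier in the frame of mixer_deck below 0.003 m and angle between the x axis of carrier and the x axis of mixer, either way round below 0.06 rad and angle between carrier's own z axis and vertical below 0.04 rad), for 0.2 s.
2. every vial stands in a pocket of the seated carrier (all of step 1 and (x of vial_1 in the frame of carrier between -0.056 and -0.044 m or x of vial_1 in the frame of carrier between -0.006 and 0.006 m or x of vial_1 in the frame of carrier between 0.044 and 0.056 m) and (y of vial_1 in the frame of carrier between -0.056 and -0.044 m or y of vial_1 in the frame of carrier between 0.044 and 0.056 m) and z of vial_1 in the frame of carrier between 0.008 and 0.016 m and angle between each of vial_1, vial_2, vial_3, vial_4, vial_5, vial_6's own z axis and vertical below 0.15 rad and (x of vial_2 in the frame of carrier between -0.056 and -0.044 m or x of vial_2 in the frame of carrier between -0.006 and 0.006 m or x of vial_2 in the frame of carrier between 0.044 and 0.056 m) and (y of vial_2 in the frame of carrier between -0.056 and -0.044 m or y of vial_2 in the frame of carrier between 0.044 and 0.056 m) and z of vial_2 in the frame of carrier between 0.008 and 0.016 m and (x of vial_3 in the frame of carrier between -0.056 and -0.044 m or x of vial_3 in the frame of carrier between -0.006 and 0.006 m or x of vial_3 in the frame of carrier between 0.044 and 0.056 m) and (y of vial_3 in the frame of carrier between -0.056 and -0.044 m or y of vial_3 in the frame of carrier between 0.044 and 0.056 m) and z of vial_3 in the frame of carrier between 0.008 and 0.016 m and (x of vial_4 in the frame of carrier between -0.056 and -0.044 m or x of vial_4 in the frame of carrier between -0.006 and 0.006 m or x of vial_4 in the frame of carrier between 0.044 and 0.056 m) and (y of vial_4 in the frame of carrier between -0.056 and -0.044 m or y of vial_4 in the frame of carrier between 0.044 and 0.056 m) and z of vial_4 in the frame of carrier between 0.008 and 0.016 m and (x of vial_5 in the frame of carrier between -0.056 and -0.044 m or x of vial_5 in the frame of carrier between -0.006 and 0.006 m or x of vial_5 in the frame of carrier between 0.044 and 0.056 m) and (y of vial_5 in the frame of carrier between -0.056 and -0.044 m or y of vial_5 in the frame of carrier between 0.044 and 0.056 m) and z of vial_5 in the frame of carrier between 0.008 and 0.016 m and (x of vial_6 in the frame of carrier between -0.056 and -0.044 m or x of vial_6 in the frame of carrier between -0.006 and 0.006 m or x of vial_6 in the frame of carrier between 0.044 and 0.056 m) and (y of vial_6 in the frame of carrier between -0.056 and -0.044 m or y of vial_6 in the frame of carrier between 0.044 and 0.056 m) and z of vial_6 in the frame of carrier between 0.008 and 0.016 m), for 0.2 s.
3. the key is held at its first click, not farther, for half a second (all of step 2 and value of joint key_first above 0.0045 m and value of joint key_second below 0.0015 m), for 0.5 s.
4. the key is pressed fully down (all of step 2 and value of joint key_second above 0.0035 m), for 0.05 s.
At the end, for the whole second after the job is handed in: The beaker stands upright on the worktop; the carrier is seated (within 4 mm of centre, 3 mm of the deck, 0.06 rad, either way round); every vial present stands in a pocket (within 6 mm of its centre along x and y, on its floor, tilt below 0.15 rad); the key is back up (all of step 2 and height (world z) of beaker_a below 0.008 m and angle between beaker_a's own z axis and vertical below 0.15 rad and linear speed of each of beaker_a, carrier below 0.02 m/s and value of joint key_first below 0.002 m and value of joint key_second below 0.001 m); the robot touches nothing.
It fails at once if the key is pressed fully while the carrier is not seated (value of joint key_second above 0.0035 m and not (horizontal distance between carrier and mixer_deck below 0.004 m and z of carrier in the frame of mixer_deck below 0.003 m and angle between the x axis of carrier and the x axis of mixer, either way round below 0.06 rad and angle between carrier's own z axis and vertical below 0.04 rad)).
It fails at once if a bystander is moved more than 5 cm (distance of any of tape_roll, timer, beaker_b, marker, tweezers from where it was at the start of the episode above 0.05 m).
Of vial_1, vial_2, vial_3, vial_4, vial_5, vial_6 only 4 to 6 are there at a start; the rules pass over those that are not, and their reading is None.
At some moment in a run one of carrier may be knocked a few centimetres aside while the robot is not near it.
Once in a run the grip may slacken for a moment while it holds something.
It also fails if it takes over 210 s, if anything falls off the work surface, if the arm or the gripper's body presses on something with over 40 N, if the wrist force passes 120 N, or if a joint passes its speed limit or range.

## Working session

There is one attempt and no reset: what is moved stays moved. The work goes in short steps, Python scripts to look and compute and a tool call to move; the robot and the scene stay as the last step left them, time stands still between calls to the robot, and variables do not carry over. Pictures are saved under pics/ and viewed, at most 14 in all, crops included, and the job is handed in when it is done.

Besides the shell and the picture viewer there is one more tool, called after "Call:" by a JSON object that holds its "api" and its "payload", one argument or row to a line. step_arm: Moves the arm, as the interface text tells. Its arguments: {"type":"object","properties":{"deltas":{"type":"array"},"squeeze":{"type":"number"}},"required":["deltas"]}

```bash
mkdir -p pics
cat > h.py <<'E'
import numpy as np, cv2
from scipy.spatial.transform import Rotation as R
from bench import readout, cams, r
def st(): return readout.read_state()
def shot(n):
    s=st(); c=cams.camera(n)
    if n=="wrist":
        T=np.eye(4);T[:3,:3]=R.from_quat(s["eef_rot"]).as_matrix();T[:3,3]=s["ee_pos"]
        T=T@np.array(c["T_tool_cam"]);c["o"]=T[:3,3];c["R"]=T[:3,:3]
    else:
        c["o"]=np.array(c["origin"]);c["R"]=np.array(c["rotation"])
        if c["R"].shape!=(3,3): c["R"]=R.from_quat(c["R"]).as_matrix()
    return c
def ray(c,u,v):
    K=np.array([[c["fx"],0,c["cx"]],[0,c["fy"],c["cy"]],[0,0,1.]])
    p=cv2.undistortPoints(np.array([[[u,v]]],float),K,np.array([c["k1"],0,0,0.]))[0,0]
    d=c["R"]@np.array([p[0],-p[1],-1.]);return d/np.linalg.norm(d)
def onz(c,u,v,z):
    d=ray(c,u,v);return c["o"]+d*(z-c["o"][2])/d[2]
def proj(c,P):
    q=c["R"].T@(np.array(P)-c["o"]);x,y=q[0]/-q[2],-q[1]/-q[2];k=1+c["k1"]*(x*x+y*y)
    return np.array([c["fx"]*x*k+c["cx"],c["fy"]*y*k+c["cy"]])
def save(c,n,crop=None,scale=1):
    im=c["img"][:,:,::-1]
    if crop: a,b,e,f=crop;im=im[b:f,a:e]
    cv2.imwrite("pics/"+n+".png",cv2.resize(im,None,fx=scale,fy=scale,interpolation=cv2.INTER_CUBIC))
def delta(p,yaw=None):
    """shift in tool axes to reach world p; yaw of tool y axis (world), tool pointing down"""
    s=st();M=R.from_quat(s["eef_rot"]).as_matrix()
    out=M.T@(np.array(p)-s["ee_pos"]);rv=None
    if yaw is not None:
        best=None
        for y in (yaw,yaw+np.pi):
            Y=np.array([np.cos(y),np.sin(y),0]);Z=np.array([0,0,-1.]);X=np.cross(Y,Z)
            v=R.from_matrix(M.T@np.stack([X,Y,Z],1)).as_rotvec()
            if best is None or np.linalg.norm(v)<np.linalg.norm(best):best=v
        rv=best
    return np.round(out,4),None if rv is None else np.round(rv,3)
E
python3 - <<'E'
from h import *
s=st();print(s);print(R.from_quat(s["eef_rot"]).as_matrix().round(3))
for n in("top","side","wrist"):
    c=shot(n);print(n,c["fx"],c["k1"],c["o"].round(3),c["R"].round(3).tolist());save(c,n+"0",scale=1.4)
    if n=="wrist":print(c["T_tool_cam"])
    np.save(n+"0.npy",c,allow_pickle=True)
E
```

```text
{'time': 0.0, 'joint_positions': array([-1.13960658,  0.33282502, -0.06474995,  1.46094356,  0.02161199,
        1.34989691, -0.08850395]), 'joint_vel': array([-0.00132444, -0.00141066, -0.00015802, -0.00028555,  0.00138929,
       -0.00254509,  0.00146684]), 'joint_torque': array([-7.72876301e-04, -6.23262191e+01,  2.44138227e-02, -3.89900279e+01,
       -6.12884690e-02,  3.98069608e-02,  1.38224063e-04]), 'ee_pos': array([0.27380861, 0.5614335 , 0.24378224]), 'eef_rot': array([ 2.24920404e-01,  9.74376898e-01, -6.76748727e-04, -1.25185017e-04]), 'ft_force': array([-0.53659245, -0.30650736,  0.14269258]), 'torque': array([-0.0028044 , -0.02312956, -0.01710357]), 'grip_force': 0.0, 'width': 0.08692364596474354}
[[-0.899  0.438 -0.001]
 [ 0.438  0.899 -0.001]
 [-0.    -0.001 -1.   ]]
top 540.6711742578125 -0.05225552448955258 [-0.068  0.164  1.835] [[-0.263, 0.91, -0.321], [-0.965, -0.248, 0.087], [-0.0, 0.332, 0.943]]
side 493.29582515499783 -0.1430928833132631 [ 0.283 -1.047  0.876] [[0.965, 0.17, -0.198], [-0.261, 0.577, -0.774], [-0.017, 0.799, 0.601]]
wrist 362.45085878138116 -0.09737449184344955 [0.211 0.592 0.384] [[0.437, -0.87, -0.229], [0.9, 0.422, 0.112], [-0.001, -0.255, 0.967]]
[[ 1.59206766e-03  9.67041202e-01  2.54614963e-01  6.99165720e-02]
 [ 9.99998586e-01 -1.40155242e-03 -9.29664422e-04 -2.88420132e-04]
 [-5.42167583e-04  2.54616083e-01 -9.67042065e-01 -1.40092379e-01]
 [ 0.00000000e+00  0.00000000e+00  0.00000000e+00  1.00000000e+00]]
```

View pics/top0.png

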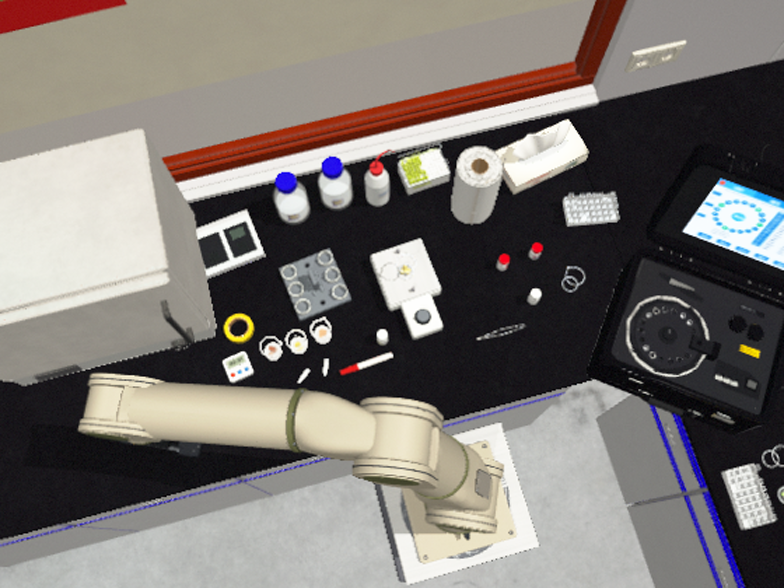

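View pics/side0.png

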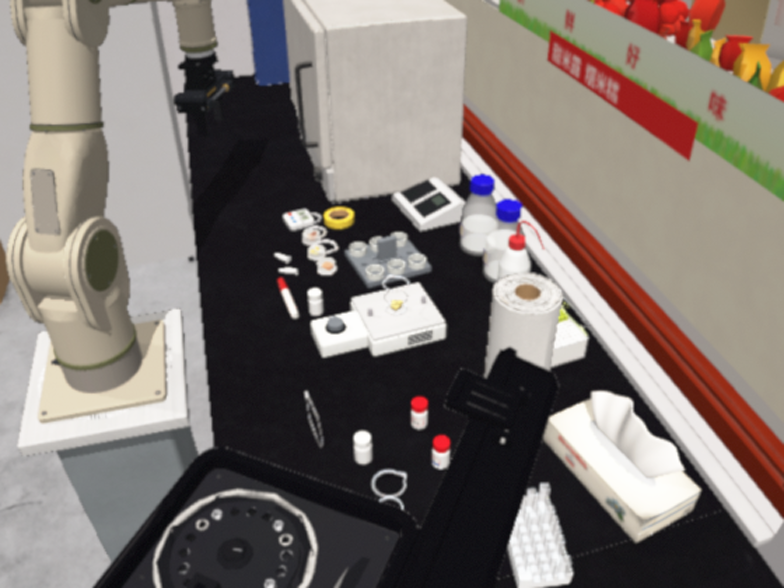

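Top view (784x588): mixer (405,275), key (422,316), beaker on its deck, carrier (315,283), vials at red (503,262), (536,250), white (535,296), (382,337); loose beaker_b (572,278), marker, tweezers, tape and timer clear. Side view agrees: four vials.

Run:
```python
from h import *
c=np.load("top0.npy",allow_pickle=True).item();d=np.load("side0.npy",allow_pickle=True).item()
f=1/1.4
def two(a,b):
    A,B=ray(c,*(np.array(a)*f)),ray(d,*(np.array(b)*f))
    t=np.linalg.lstsq(np.stack([A,-B],1),d["o"]-c["o"],rcond=None)[0]
    p,q=c["o"]+A*t[0],d["o"]+B*t[1];return ((p+q)/2).round(3),round(np.linalg.norm(p-q),4)
for n,a,b in [("key",(422,316),(335,325)),("v1",(503,259),(420,403)),("v2",(537,247),(442,442)),("v3",(536,292),(363,438)),("v4",(382,334),(315,294))]:print(n,two(a,b))
for n,a,z in [("key",(422,316),.055),("v1",(503,259),.051),("v2",(537,247),.051),("v3",(536,292),.051),("v4",(382,334),.051),("deck",(404,270),.05),("carr",(313,280),.012),("roll",(480,165),.22),
 ("bb",(572,278),.03),("marker",(366,364),.01),("tweez",(501,332),.003),("b3",(320,330),.03),("b1",(271,348),.03),("tape",(239,327),.01),("timer",(238,367),.01)]:print(n,onz(c,a[0]*f,a[1]*f,z).round(3))
for q in[(371,257),(421,240),(439,286),(388,309)]:print("deckcorner",onz(c,q[0]*f,q[1]*f,.05).round(3))
```

```text
key (array([ 0.443, -0.044,  0.046]), np.float64(0.0016))
v1 (array([ 0.536, -0.284,  0.046]), np.float64(0.0034))
v2 (array([ 0.542, -0.378,  0.05 ]), np.float64(0.0027))
v3 (array([ 0.427, -0.336,  0.05 ]), np.float64(0.0009))
v4 (array([0.425, 0.063, 0.046]), np.float64(0.0018))
key [ 0.44  -0.043  0.055]
v1 [ 0.532 -0.283  0.051]
v2 [ 0.541 -0.377  0.051]
v3 [ 0.426 -0.336  0.051]
v4 [0.423 0.063 0.051]
deck [ 0.57  -0.033  0.05 ]
carr [0.618 0.194 0.012]
roll [ 0.72  -0.263  0.22 ]
bb [ 0.444 -0.442  0.03 ]
marker [0.37  0.119 0.01 ]
tweez [ 0.362 -0.23   0.003]
b3 [0.479 0.207 0.03 ]
b1 [0.465 0.335 0.03 ]
tape [0.546 0.403 0.01 ]
timer [0.445 0.426 0.01 ]
deckcorner [0.625 0.038 0.05 ]
deckcorner [ 0.637 -0.097  0.05 ]
deckcorner [ 0.505 -0.106  0.05 ]
deckcorner [0.481 0.032 0.05 ]
```

Run:
```python
from h import *
c=np.load("top0.npy",allow_pickle=True).item();save(c,"topz",(190,160,440,290),3.2)
```

```text
(no output)
```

View pics/topz.png

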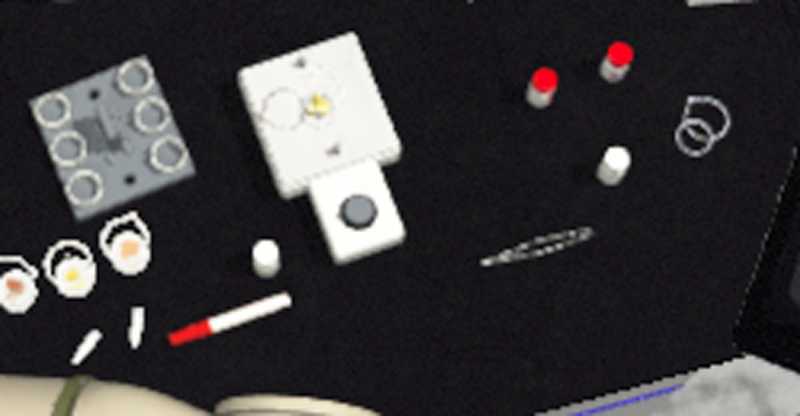

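Run:
```python
from h import *
print(delta([.52,-.033,.33],np.radians(94)))
```

```text
(array([-0.4818, -0.4265, -0.0856]), array([-0.001, -0.   , -0.524]))
```

Call:
{"api": "step_arm", "payload": {
  "deltas": [
    [[0,0,-0.524,-0.482,-0.426,-0.086,100],[0,0,-0.524,-0.482,-0.426,-0.086,100],[0,0,-0.524,-0.482,-0.426,-0.086,100],[0,0,-0.524,-0.482,-0.426,-0.086,100],[0,0,-0.524,-0.482,-0.426,-0.086,100],[0,0,-0.524,-0.482,-0.426,-0.086,100],[0,0,-0.524,-0.482,-0.426,-0.086,100],[0,0,-0.524,-0.482,-0.426,-0.086,100],[0,0,-0.524,-0.482,-0.426,-0.086,100],[0,0,-0.524,-0.482,-0.426,-0.086,100],[0,0,-0.524,-0.482,-0.426,-0.086,100],[0,0,-0.524,-0.482,-0.426,-0.086,100],[0,0,-0.524,-0.482,-0.426,-0.086,100],[0,0,-0.524,-0.482,-0.426,-0.086,100],[0,0,-0.524,-0.482,-0.426,-0.086,100]]
  ]
}}

```text
time: 2.02
ee_pos: [0.5203, -0.0316, 0.3305]
eef_rot: [-0.036, 0.999, 0.0, 0.0]
ft_force: [0.3, -0.3, 0.0]
width: 0.0872
grip_force: 0.0
```

Run:
```python
from h import *
c=shot("wrist");np.save("w1.npy",c,allow_pickle=True);save(c,"w1",scale=1.4)
s=st();print(s["time"],s["ee_pos"],s["joint_positions"].round(2),s["width"],s["ft_force"])
for p in [(.56,-.033,.05),(.618,.194,.012)]:print(proj(c,p)*1.4)
```

```text
2.075 [ 0.52032158 -0.03175577  0.33052674] [-0.44  0.06  0.43  1.61 -0.02  1.48  1.64] 0.08699804215327119 [ 0.21804327  0.02621947 -0.88439777]
[382.82709773 286.26613291]
[608.67931976 349.62396178]
```

View pics/w1.png

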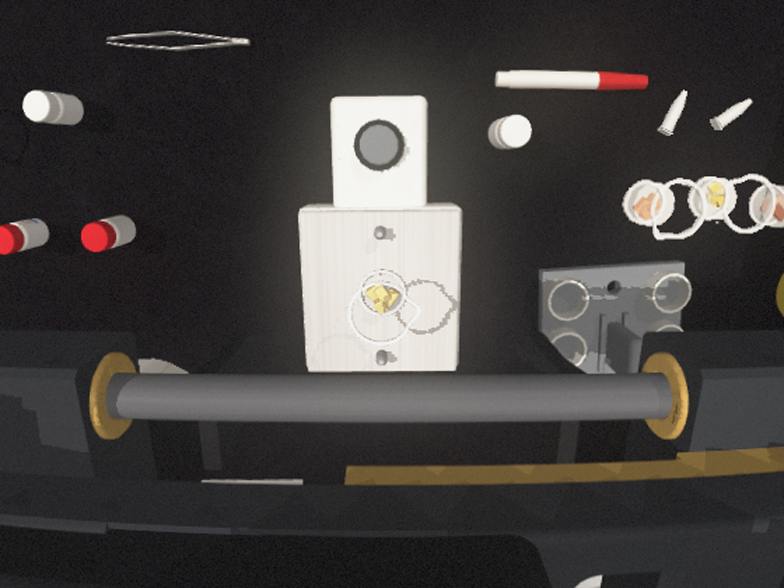

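Run:
```python
from h import *
c=np.load("w1.npy",allow_pickle=True).item();save(c,"w1z",(205,140,340,270),4.6)
```

```text
(no output)
```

View pics/w1z.png

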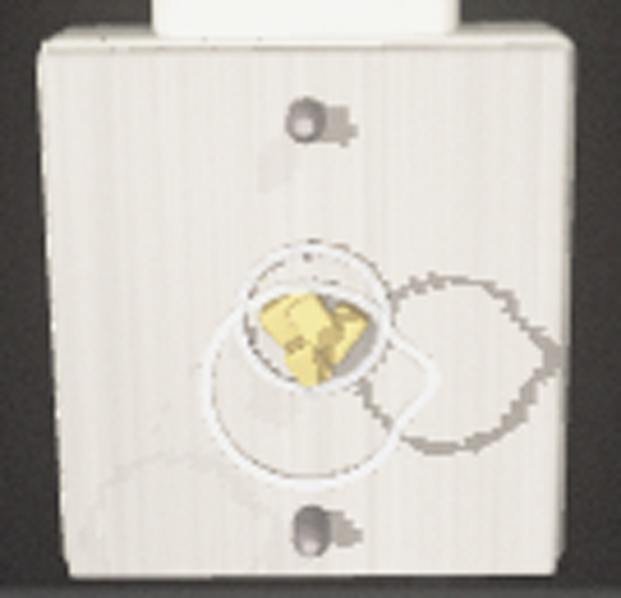

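Run:
```python
from h import *
c=np.load("w1.npy",allow_pickle=True).item()
P=lambda u,v,z:onz(c,205+u/4.6-.4,140+v/4.6-.4,z)
p1,p2=P(306,123,.068),P(313,532,.068)
print(p1,p2,np.linalg.norm(p1-p2),"c",(p1+p2)/2,np.degrees(np.arctan2(*(p2-p1)[[1,0]])))
q=[P(40,46,.05),P(575,46,.05),P(555,577,.05),P(70,577,.05)];print(np.round(q,4),np.mean(q,0))
print("base",P(318,316,.05),P(318-73,316,.05),"rim",P(306,381,.112),P(205,381,.112))
k=onz(c,379/1.4,145/1.4,.0555);print("key",k)
h=onz(c,613/1.4,286/1.4,.012);print("hole",h)
for n,u,v in[("v1",101,236),("v2",7,239),("v3",39,106),("v4",516,132)]:print(n,onz(c,u/1.4,v/1.4,.051))
```

```text
[ 0.5115515  -0.03884967  0.068     ] [ 0.61787427 -0.02969791  0.068     ] 0.106715908857931 c [ 0.56471289 -0.03427379  0.068     ] 4.919627778316545
[[ 0.4995 -0.1072  0.05  ]
 [ 0.4897  0.0272  0.05  ]
 [ 0.6339  0.0376  0.05  ]
 [ 0.6437 -0.0949  0.05  ]] [ 0.56669783 -0.03431755  0.05      ]
base [ 0.56470949 -0.03232678  0.05      ] [ 0.56610698 -0.05136438  0.05      ] rim [ 0.5632073  -0.03455243  0.112     ] [ 0.56488307 -0.05725643  0.112     ]
key [ 0.4432576  -0.04426796  0.0555    ]
hole [0.55356443 0.18588435 0.012     ]
v1 [ 0.53282585 -0.27853699  0.051     ]
v2 [ 0.54080146 -0.3696934   0.051     ]
v3 [ 0.4259063  -0.32977184  0.051     ]
v4 [0.42422764 0.06454725 0.051     ]
```

The crop shows pegs at (307,122) and (313,530) of the crop, beaker upright with base centre (318,316) and its spout pointing right (+y). So mixer centre is about (0.566,-0.034), yaw about 4.7°. Gripping the beaker along x.

Run:
```python
from h import *
y=np.radians(4.7)
print(delta([.564,-.0335,.19],y));print(delta([.564,-.0335,.10],y))
```

```text
(array([-0.0434, -0.0049,  0.1405]), array([ 0.  , -0.  ,  1.56]))
(array([-0.0434, -0.0049,  0.2305]), array([ 0.  , -0.  ,  1.56]))
```

Call:
{"api": "step_arm", "payload": {
  "deltas": [
    [[0,0,1.56,-0.0434,-0.005,0.12,100],[0,0,1.56,-0.0434,-0.005,0.12,100],[0,0,1.56,-0.0434,-0.005,0.12,100],[0,0,1.56,-0.0434,-0.005,0.12,100],[0,0,1.56,-0.0434,-0.005,0.12,100],[0,0,1.56,-0.0434,-0.005,0.12,100],[0,0,1.56,-0.0434,-0.005,0.12,100],[0,0,1.56,-0.0434,-0.005,0.12,100],[0,0,1.56,-0.0434,-0.005,0.12,100],[0,0,1.56,-0.0434,-0.005,0.16,100],[0,0,1.56,-0.0434,-0.005,0.19,100],[0,0,1.56,-0.0434,-0.005,0.21,100],[0,0,1.56,-0.0434,-0.005,0.23,100],[0,0,1.56,-0.0434,-0.005,0.23,100],[0,0,1.56,-0.0434,-0.005,0.23,0],[0,0,1.56,-0.0434,-0.005,0.23,0],[0,0,1.56,-0.0434,-0.005,0.23,0],[0,0,1.56,-0.0434,-0.005,0.23,0],[0,0,1.56,-0.0434,-0.005,0.23,0],[0,0,1.56,-0.0434,-0.005,0.23,0]]
  ],
  "squeeze": 8
}}

```text
time: 4.58
ee_pos: [0.5642, -0.0344, 0.1006]
eef_rot: [0.678, 0.735, 0.0, 0.0]
ft_force: [-0.3, -0.0, 0.3]
width: 0.0468
grip_force: 7.9
```

Run:
```python
from h import *
y=np.radians(4.7)
for p in([.564,-.0335,.15],[.5,-.175,.15],[.5,-.175,.055]):print(delta(p,y))
```

```text
(array([ 0.0009, -0.0001, -0.0494]), array([ 0.   , -0.   , -0.001]))
(array([-0.135 , -0.0753, -0.0494]), array([ 0.   , -0.   , -0.001]))
(array([-0.135 , -0.0753,  0.0456]), array([ 0.   , -0.   , -0.001]))
```

Call:
{"api": "step_arm", "payload": {
  "deltas": [
    [[0,0,0,0,0,-0.03,0],[0,0,0,0,0,-0.05,0],[0,0,0,-0.045,-0.025,-0.05,0],[0,0,0,-0.09,-0.05,-0.05,0],[0,0,0,-0.135,-0.075,-0.04,0],[0,0,0,-0.135,-0.075,0,0],[0,0,0,-0.135,-0.075,0.03,0],[0,0,0,-0.135,-0.075,0.044,0],[0,0,0,-0.135,-0.075,0.049,0],[0,0,0,-0.135,-0.075,0.05,0]]
  ]
}}

```text
time: 5.82
ee_pos: [0.5007, -0.175, 0.0511]
eef_rot: [0.678, 0.735, 0.0, 0.0]
ft_force: [0.8, 0.4, -0.1]
width: 0.0471
grip_force: 7.9
```

Run:
```python
from h import *
for p in([.5,-.175,.16],[.66,.19,.35]):print(delta(p,np.radians(94)))
```

```text
(array([ 1.000e-04, -6.000e-04, -1.089e-01]), array([ 1.000e-03,  1.000e-03, -1.559e+00]))
(array([ 0.3509,  0.1886, -0.2988]), array([ 1.000e-03,  1.000e-03, -1.559e+00]))
```

Call:
{"api": "step_arm", "payload": {
  "deltas": [
    [[0,0,0,0,0,0,80],[0,0,0,0,0,0,100],[0,0,0,0,0,0,100],[0,0,0,0,0,-0.04,100],[0,0,0,0,0,-0.1,100],[0,0,0,0,0,-0.15,100],[0,0,-1.56,0.351,0.189,-0.299,100],[0,0,-1.56,0.351,0.189,-0.299,100],[0,0,-1.56,0.351,0.189,-0.299,100],[0,0,-1.56,0.351,0.189,-0.299,100],[0,0,-1.56,0.351,0.189,-0.299,100],[0,0,-1.56,0.351,0.189,-0.299,100],[0,0,-1.56,0.351,0.189,-0.299,100],[0,0,-1.56,0.351,0.189,-0.299,100],[0,0,-1.56,0.351,0.189,-0.299,100],[0,0,-1.56,0.351,0.189,-0.299,100],[0,0,-1.56,0.351,0.189,-0.299,100],[0,0,-1.56,0.351,0.189,-0.299,100]]
  ]
}}

```text
time: 8.07
ee_pos: [0.6602, 0.1901, 0.3496]
eef_rot: [-0.035, 0.999, 0.0, 0.0]
ft_force: [0.1, -0.1, 0.7]
width: 0.0872
grip_force: 0.0
```

Run:
```python
from h import *
c=shot("wrist");np.save("w2.npy",c,allow_pickle=True);save(c,"w2",scale=1.4)
s=st();print(s["time"],s["ee_pos"],s["joint_positions"].round(2))
```

```text
8.125 [0.6601945  0.19009681 0.34960111] [-0.56  0.46  0.33  1.1  -0.15  1.6   1.38]
```

View pics/w2.png

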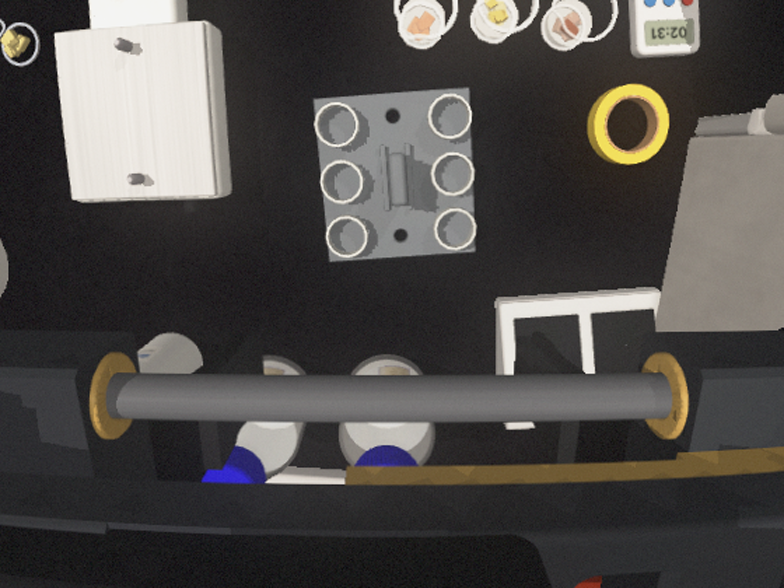

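Carrier holes at (393,116) and (401,236), handle between; beaker stands at (15,40), mixer with empty pegs at left.

Run:
```python
from h import *
c=np.load("w2.npy",allow_pickle=True).item()
g=cv2.cvtColor(c["img"],cv2.COLOR_RGB2GRAY)
def hole(u,v):
    u,v=u/1.4,v/1.4;x,y=int(u)-9,int(v)-9;w=g[y:y+19,x:x+19]
    m=(w<55).astype(np.uint8);n,l,s,ce=cv2.connectedComponentsWithStats(m)
    i=1+np.argmin([np.hypot(*(ce[k]-9))+(20 if s[k,4]<8 else 0) for k in range(1,n)]);print(s[i],ce[i]);return onz(c,x+ce[i][0],y+ce[i][1],.010)
a,b=hole(393,116),hole(401,236)
print(a,b,np.linalg.norm(a-b))
q=[onz(c,u/1.4,v/1.4,.012) for u,v in[(314,98),(469,88),(475,252),(330,262)]];print(np.round(q,4),np.mean(q,0))
m=(a+b)/2;yaw=np.arctan2(*(b-a)[[1,0]]);print(m,np.degrees(yaw))
# mixer cross-check pegs
p1,p2=onz(c,121/1.4,44/1.4,.068),onz(c,132/1.4,180/1.4,.068);print(p1,p2,(p1+p2)/2)
print(delta([m[0],m[1],.15],yaw+np.pi/2),delta([m[0],m[1],.053],yaw+np.pi/2))
```

```text
[ 5  6  9  8 58] [8.86206897 9.5       ]
[ 5  5  8  8 49] [8.67346939 8.57142857]
[0.55506413 0.18613517 0.01      ] [0.66343098 0.20175682 0.01      ] 0.10948703018848063
[[0.5446 0.1152 0.012 ]
 [0.526  0.2534 0.012 ]
 [0.6747 0.2748 0.012 ]
 [0.6943 0.1366 0.012 ]] [0.60988487 0.19500594 0.012     ]
[0.60924756 0.19394599 0.01      ] 8.20298027937823
[ 0.51462798 -0.0349511   0.068     ] [ 0.62320213 -0.02770525  0.068     ] [ 0.56891505 -0.03132818  0.068     ]
(array([0.0506, 0.0074, 0.1996]), array([ 0.   ,  0.   , -0.074])) (array([0.0506, 0.0073, 0.2966]), array([ 0.   ,  0.   , -0.074]))
```

Run:
```python
from h import *
print(delta([.617,-.036,.40],np.radians(94)))
```

```text
(array([ 0.0588, -0.2225, -0.0504]), array([ 0.,  0., -0.]))
```

Call:
{"api": "step_arm", "payload": {
  "deltas": [
    [[0,0,0,0.059,-0.2225,-0.05,100],[0,0,0,0.059,-0.2225,-0.05,100],[0,0,0,0.059,-0.2225,-0.05,100],[0,0,0,0.059,-0.2225,-0.05,100],[0,0,0,0.059,-0.2225,-0.05,100],[0,0,0,0.059,-0.2225,-0.05,100],[0,0,0,0.059,-0.2225,-0.05,30],[0,0,0,0.059,-0.2225,-0.05,30]]
  ]
}}

```text
time: 9.12
ee_pos: [0.6171, -0.0347, 0.3991]
eef_rot: [-0.036, 0.999, 0.0, -0.0]
ft_force: [0.0, 0.5, -0.1]
width: 0.0742
grip_force: 0.0
```

Run:
```python
from h import *
c=shot("wrist");np.save("w3.npy",c,allow_pickle=True)
print(c["o"],st()["ee_pos"]);a=[proj(c,p) for p in([.511,-.039,.068],[.621,-.030,.068])];print(a)
im=c["img"][:,:,::-1];t=[cv2.resize(im[int(p[1])-16:int(p[1])+16,int(p[0])-16:int(p[0])+16],None,fx=12,fy=12,interpolation=cv2.INTER_CUBIC) for p in a]
cv2.imwrite("pics/w3.png",np.hstack(t));print([(int(p[0])-16,int(p[1])-16) for p in a])
```

```text
[ 0.54746502 -0.03952864  0.53924167] [ 0.61710501 -0.03501871  0.39918245]
[array([279.88256798,  81.32408762]), array([280.43671005, 168.83666556])]
[(263, 65), (264, 152)]
```

View pics/w3.png

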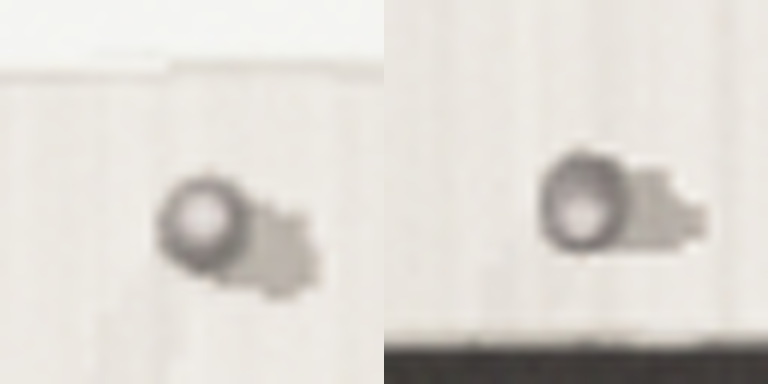

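Run:
```python
from h import *
c=np.load("w3.npy",allow_pickle=True).item()
p1=onz(c,263+203/12-.46,65+218/12-.46,.068);p2=onz(c,264+198/12-.46,152+216/12-.46,.068)
m=(p1+p2)/2;print(p1,p2,np.linalg.norm(p1-p2),m,np.degrees(np.arctan2(*(p2-p1)[[1,0]])))
# deck corners by white mask
g=cv2.cvtColor(c["img"],cv2.COLOR_RGB2GRAY);m2=(g>150).astype(np.uint8);m2[300:]=0
n,l,s,ce=cv2.connectedComponentsWithStats(m2);i=l[150,280];print(s[i])
k=onz(c,*proj(c,[.443,-.044,.0555]),.0555)
y=np.radians(8.2+90);print(delta([.6092,.1940,.18],y),delta([.6092,.1940,.053],y))
```

```text
[ 0.51270837 -0.03940465  0.068     ] [ 0.62196635 -0.03044852  0.068     ] 0.1096244371151891 [ 0.56733736 -0.03492659  0.068     ] 4.686189613805779
[  227     0   105   181 14681]
(array([-0.0086,  0.229 ,  0.2192]), array([ 0.   , -0.001, -0.072])) (array([-0.0087,  0.229 ,  0.3462]), array([ 0.   , -0.001, -0.072]))
```

Call:
{"api": "step_arm", "payload": {
  "deltas": [
    [[0,0,-0.072,-0.0087,0.229,0,30],[0,0,-0.072,-0.0087,0.229,0.05,30],[0,0,-0.072,-0.0087,0.229,0.1,30],[0,0,-0.072,-0.0087,0.229,0.15,30],[0,0,-0.072,-0.0087,0.229,0.2,30],[0,0,-0.072,-0.0087,0.229,0.25,30],[0,0,-0.072,-0.0087,0.229,0.28,30],[0,0,-0.072,-0.0087,0.229,0.31,30],[0,0,-0.072,-0.0087,0.229,0.33,30],[0,0,-0.072,-0.0087,0.229,0.346,30],[0,0,-0.072,-0.0087,0.229,0.346,30],[0,0,-0.072,-0.0087,0.229,0.346,30]]
  ]
}}

```text
time: 10.68
ee_pos: [0.6104, 0.1933, 0.0547]
eef_rot: [-0.071, 0.997, 0.0, 0.001]
ft_force: [0.8, -0.4, -0.3]
width: 0.0258
grip_force: 0.0
```

Run:
```python
from h import *
c=shot("wrist");np.save("w4.npy",c,allow_pickle=True);save(c,"w4",scale=1.4)
y=np.radians(98.2);print(delta([.6092,.1940,.053],y),st()["width"])
print(onz(c,280,200,.0))
```

```text
(array([0.0011, 0.0008, 0.0018]), array([ 0.001,  0.002, -0.001])) 0.025938778877848137
[0.58861304 0.19204601 0.        ]
```

View pics/w4.png

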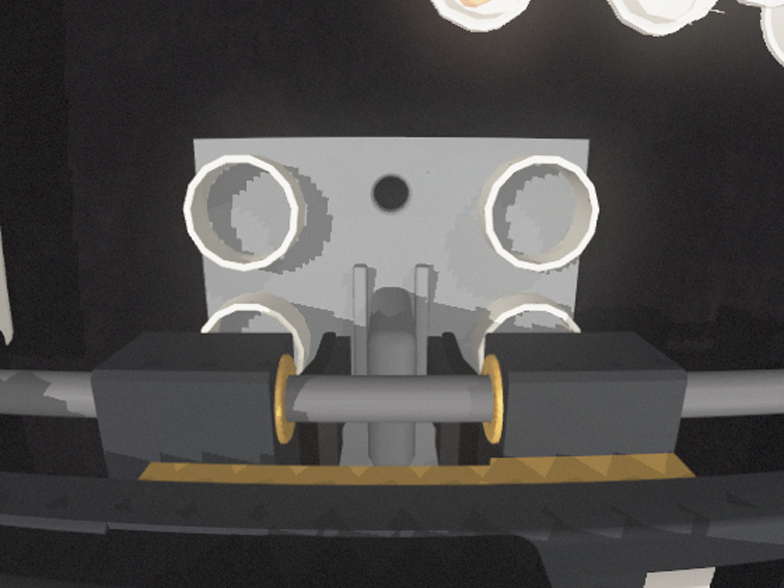

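Fingers straddle the handle; the near hole at (391,192) stays visible while held. Grip and lift a little.

Call:
{"api": "step_arm", "payload": {
  "deltas": [
    [[0,0,0,0,0,0,0],[0,0,0,0,0,0,0],[0,0,0,0,0,0,0],[0,0,0,0,0,0,0],[0,0,0,0,0,-0.03,0],[0,0,0,0,0,-0.07,0],[0,0,0,0,0,-0.11,0],[0,0,0,0,0,-0.11,0],[0,0,0,0,0,-0.11,0]]
  ],
  "squeeze": 45
}}

```text
time: 11.85
ee_pos: [0.6087, 0.1928, 0.1618]
eef_rot: [-0.071, 0.997, -0.0, -0.001]
ft_force: [0.7, -0.2, -4.8]
width: 0.0138
grip_force: 45.0
```

```bash
cat > held.py <<'E'
from h import *
def held(c):
    s=st();g=cv2.cvtColor(c["img"],cv2.COLOR_RGB2GRAY);x,y=255,112;w=g[y:y+50,x:x+50]
    n,l,q,ce=cv2.connectedComponentsWithStats((w<70).astype(np.uint8))
    i=[k for k in range(1,n) if 150<q[k,4]<900];print([(q[k].tolist(),ce[k].round(1).tolist()) for k in i])
    u,v=ce[i[0]]+[x,y];M=R.from_quat(s["eef_rot"]).as_matrix()
    # edge of plate: columns left and right for tilt
    return u,v,M
E
python3 - <<'E'
from held import *
c=np.load("w4.npy",allow_pickle=True).item();held(c)
c=shot("wrist");np.save("w5.npy",c,allow_pickle=True);u,v,M=held(c)
s=st();print(s["ee_pos"],R.from_matrix(M).as_rotvec(),s["ft_force"],s["torque"],s["width"])
h=onz(c,u,v,s["ee_pos"][2]-.053+.011);print(h, M.T@(h-s["ee_pos"]))
E
```

```text
[([12, 15, 24, 22, 415], [23.8, 25.3])]
[([10, 15, 25, 24, 443], [22.1, 26.5])]
[0.6084712  0.19275669 0.16135452] [ 2.23048034e-01 -3.13039172e+00  1.68327691e-03] [-0.59871346 -0.24918489 -2.74629292] [0.03128046 0.04753061 0.00267216] 0.013353105066960046
[0.55278652 0.18493653 0.11935452] [0.05609064 0.00018938 0.04218699]
```

Run:
```python
from h import *
print(delta([.5684,-.0348,.161],np.radians(94.69)))
```

```text
(array([ 0.0719, -0.2196,  0.0008]), array([-0.001, -0.003,  0.06 ]))
```

Call:
{"api": "step_arm", "payload": {
  "deltas": [
    [[0,0,0.01,0.012,-0.037,0,0],[0,0,0.02,0.024,-0.073,0,0],[0,0,0.03,0.036,-0.11,0,0],[0,0,0.04,0.048,-0.146,0,0],[0,0,0.05,0.06,-0.183,0,0],[0,-0.003,0.06,0.068,-0.21,0,0],[0,-0.003,0.06,0.072,-0.2196,0,0],[0,-0.003,0.06,0.072,-0.2196,0,0],[0,-0.003,0.06,0.072,-0.2196,0.015,0],[0,-0.003,0.06,0.072,-0.2196,0.025,0],[0,-0.003,0.06,0.072,-0.2196,0.025,0],[0,-0.003,0.06,0.072,-0.2196,0.025,0]]
  ]
}}

```text
time: 13.4
ee_pos: [0.5696, -0.0343, 0.1386]
eef_rot: [-0.041, 0.999, 0.0, 0.002]
ft_force: [-0.1, -0.4, -3.5]
width: 0.0134
grip_force: 45.0
```

Run:
```python
from held import *
c=shot("wrist");np.save("w6.npy",c,allow_pickle=True);save(c,"w6",(190,80,370,215),4.2)
s=st();print(s["ee_pos"],s["ft_force"],s["torque"],s["width"],delta([.5684,-.0348,.136],np.radians(94.69)))
```

```text
[ 0.56972433 -0.03436943  0.13881465] [-0.24774651  0.35971095 -3.54749408] [ 0.06800505 -0.01517534  0.02128573] 0.013355154427791902 (array([ 0.0014, -0.0003,  0.0028]), array([0.   , 0.004, 0.   ]))
```

View pics/w6.png

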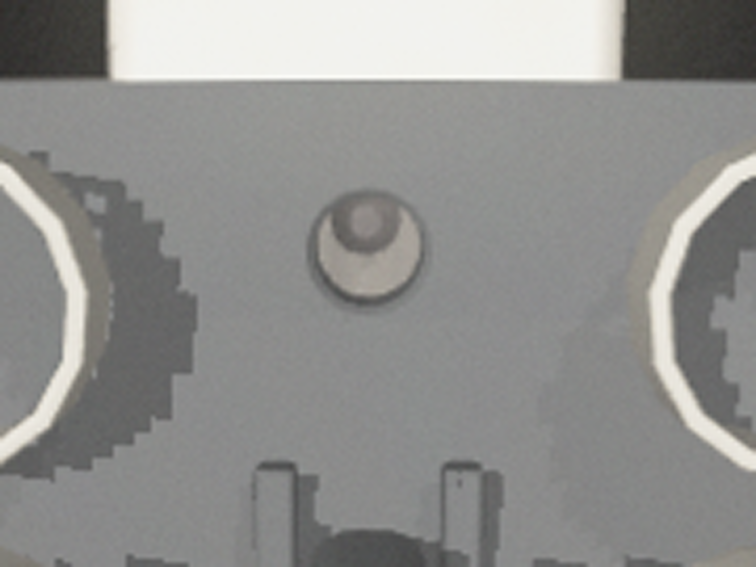

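Run:
```python
from held import *
c=np.load("w6.npy",allow_pickle=True).item()
f=lambda u,v,z:onz(c,190+u/4.2-.4,80+v/4.2-.4,z)
h=f(367,247,.0962);p=f(365,217,.068);d=p-h;s=st();M=R.from_quat(s["eef_rot"]).as_matrix()
print(h,p,"tool-frame correction",M.T@d, "hole in tool",M.T@(h-s["ee_pos"]))
```

```text
[ 0.51344143 -0.0388648   0.0962    ] [ 0.51158471 -0.03932395  0.068     ] tool-frame correction [ 0.00198785 -0.00030891  0.02819311] hole in tool [0.05661221 0.00014206 0.04241484]
```

Call:
{"api": "step_arm", "payload": {
  "deltas": [
    [[0,0.004,0,0.0017,-0.0003,0,0],[0,0.004,0,0.0017,-0.0003,0.006,0],[0,0.004,0,0.0017,-0.0003,0.012,0],[0,0.004,0,0.0017,-0.0003,0.016,0],[0,0.004,0,0.0017,-0.0003,0.019,0],[0,0.004,0,0.0017,-0.0003,0.021,0],[0,0.004,0,0.0017,-0.0003,0.023,0],[0,0.004,0,0.0017,-0.0003,0.023,0]]
  ]
}}

```text
time: 14.45
ee_pos: [0.5678, -0.0349, 0.1154]
eef_rot: [-0.041, 0.999, 0.0, -0.001]
ft_force: [0.6, 0.7, -3.9]
width: 0.0138
grip_force: 45.0
```

Run:
```python
from held import *
s=st();print(s["ee_pos"],s["ft_force"],s["torque"],delta([.5684,-.0348,.104],np.radians(94.69)))
```

```text
[ 0.56782821 -0.0348885   0.11543609] [ 0.57570514  0.68030023 -3.94421981] [0.05496798 0.00548108 0.00783266] (array([-0.0006,  0.    ,  0.0114]), array([ 0.   , -0.001,  0.   ]))
```

Call:
{"api": "step_arm", "payload": {
  "deltas": [
    [[0,0,0,0,0,0.003,0],[0,0,0,0,0,0.006,0],[0,0,0,0,0,0.008,0],[0,0,0,0,0,0.01,0],[0,0,0,0,0,0.011,0],[0,0,0,0,0,0.012,0],[0,0,0,0,0,0.012,0]]
  ]
}}

```text
time: 15.32
ee_pos: [0.5678, -0.0349, 0.1041]
eef_rot: [-0.041, 0.999, 0.0, -0.0]
ft_force: [-4.6, 0.5, 5.6]
width: 0.0139
grip_force: 45.0
```

Call:
{"api": "step_arm", "payload": {
  "deltas": [
    [[0,0,0,0,0,0.012,30],[0,0,0,0,0,0.012,30],[0,0,0,0,0,0.012,30],[0,0,0,0,0,-0.03,30],[0,0,0,0,0,-0.09,30],[0,0,0,0,0,-0.15,30],[0,0,0,-0.03,0,-0.2,30],[0,0,0,-0.03,0,-0.22,100],[0,0,0,-0.03,0,-0.22,100],[0,0,0,-0.03,0,-0.22,100]]
  ]
}}

```text
time: 16.58
ee_pos: [0.5974, -0.0325, 0.3222]
eef_rot: [-0.041, 0.999, 0.0, -0.001]
ft_force: [0.2, -0.5, -0.6]
width: 0.0482
grip_force: 0.0
```

Run:
```python
from h import *
c=shot("wrist");np.save("w7.npy",c,allow_pickle=True);save(c,"w7",scale=1.4)
s=st();print(s["time"],s["ee_pos"])
```

```text
16.625 [ 0.59730153 -0.03245777  0.32203967]
```

View pics/w7.png

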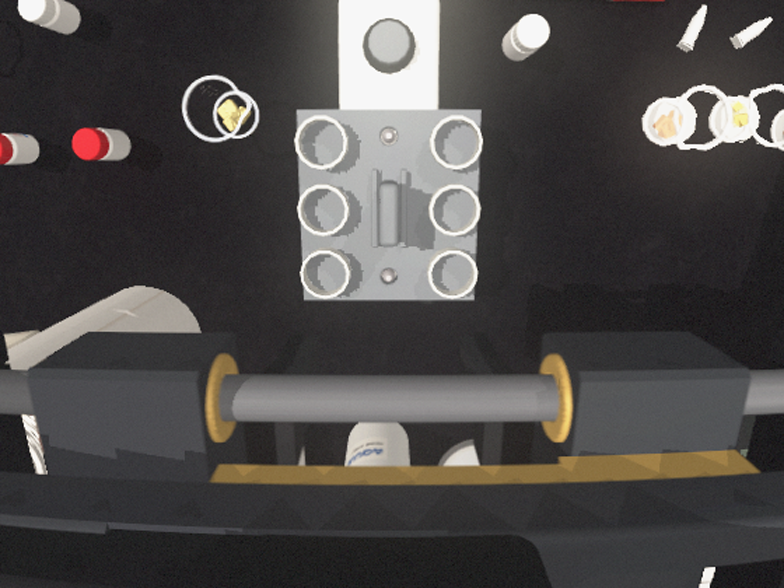

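The carrier is seated with both pegs up through the holes at (389,135) and (389,276); the beaker stands upright at (235,110). Next, a near-overhead look at the red-capped vials.

Run:
```python
from h import *
print(delta([.605,-.31,.25],np.radians(94.69)))
```

```text
(array([ 0.0149, -0.2773,  0.072 ]), array([ 0.   , -0.003,  0.   ]))
```

Call:
{"api": "step_arm", "payload": {
  "deltas": [
    [[0,0,0,0.015,-0.277,0,60],[0,0,0,0.015,-0.277,0,60],[0,0,0,0.015,-0.277,0,60],[0,0,0,0.015,-0.277,0.03,60],[0,-0.003,0,0.015,-0.277,0.072,60],[0,-0.003,0,0.015,-0.277,0.072,60],[0,-0.003,0,0.015,-0.277,0.072,60],[0,-0.003,0,0.015,-0.277,0.072,60]]
  ]
}}

```text
time: 17.62
ee_pos: [0.6068, -0.3085, 0.2531]
eef_rot: [-0.042, 0.999, -0.0, 0.002]
ft_force: [0.5, 0.9, 0.3]
width: 0.0523
grip_force: 0.0
```

```bash
cat > vial.py <<'E'
from h import *
def blobs(c,kind):
    hsv=cv2.cvtColor(c["img"],cv2.COLOR_RGB2HSV);H,S,V=cv2.split(hsv)
    m=((S>140)&(V>90)&((H<8)|(H>172))) if kind=="red" else ((S<60)&(V>110))
    m=m.astype(np.uint8);m[235:]=0
    m=cv2.morphologyEx(m,cv2.MORPH_OPEN,np.ones((3,3)))
    n,l,s,ce=cv2.connectedComponentsWithStats(m);o=[]
    for i in range(1,n):
        if s[i,4]>150:o.append((s[i].tolist(),ce[i].round(1).tolist(),onz(c,*ce[i],.05).round(4).tolist()))
    return o
E
python3 - <<'E'
from vial import *
c=shot("wrist");np.save("w8.npy",c,allow_pickle=True);save(c,"w8",scale=1.4);print(c["o"],st()["ee_pos"])
for k in("red","w"):
    for b in blobs(c,k):print(k,b)
E
```

```text
[ 0.53642981 -0.31416236  0.39290393] [ 0.60668296 -0.30860193  0.25309004]
red ([196, 95, 30, 29, 673], [210.2, 108.9], [0.5413, -0.3761, 0.05])
red ([295, 95, 29, 29, 655], [308.9, 108.8], [0.5337, -0.2854, 0.05])
w ([119, 0, 64, 24, 470], [152.6, 11.1], [0.459, -0.4324, 0.05])
w ([256, 0, 24, 9, 176], [267.7, 3.4], [0.446, -0.3306, 0.05])
w ([459, 0, 101, 235, 16853], [518.9, 133.6], [0.5351, -0.0772, 0.05])
w ([548, 26, 12, 33, 304], [554.4, 42.3], [0.4449, -0.0572, 0.05])
w ([393, 56, 76, 58, 1261], [428.0, 85.6], [0.5017, -0.1776, 0.05])
w ([0, 124, 117, 101, 8586], [55.4, 174.0], [0.6146, -0.5296, 0.05])
w ([293, 229, 37, 6, 178], [310.6, 232.0], [0.6525, -0.2709, 0.05])
```

View pics/w8.png

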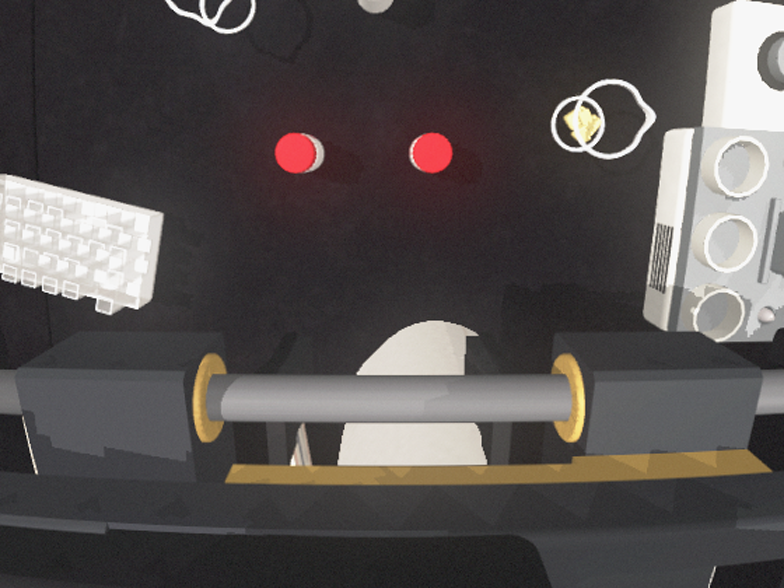

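Run:
```python
from h import *
print(delta([.5337,-.2854,.1],np.radians(94.69)))
```

```text
(array([0.0715, 0.0293, 0.1528]), array([-0.   ,  0.004,  0.002]))
```

Call:
{"api": "step_arm", "payload": {
  "deltas": [
    [[0,0.004,0.002,0.0715,0.0293,0.06,60],[0,0.004,0.002,0.0715,0.0293,0.12,60],[0,0.004,0.002,0.0715,0.0293,0.153,60],[0,0.004,0.002,0.0715,0.0293,0.153,60],[0,0.004,0.002,0.0715,0.0293,0.153,60],[0,0.004,0.002,0.0715,0.0293,0.153,60]]
  ]
}}

```text
time: 18.42
ee_pos: [0.5343, -0.2871, 0.1011]
eef_rot: [-0.04, 0.999, -0.001, 0.001]
ft_force: [-0.3, -0.1, 0.3]
width: 0.052
grip_force: 0.0
```

Run:
```python
from h import *
print(st()["ee_pos"],delta([.5337,-.2854,.044],np.radians(94.69)))
```

```text
[ 0.5342554  -0.28713281  0.10112988] (array([0.0005, 0.0019, 0.0571]), array([-0.002,  0.002, -0.001]))
```

Call:
{"api": "step_arm", "payload": {
  "deltas": [
    [[0,0.002,0,0.0005,0.002,0.03,60],[0,0.002,0,0.0005,0.002,0.05,60],[0,0.002,0,0.0005,0.002,0.057,60],[0,0.002,0,0.0005,0.002,0.057,60],[0,0.002,0,0.0005,0.002,0.057,0],[0,0.002,0,0.0005,0.002,0.057,0],[0,0.002,0,0.0005,0.002,0.057,0],[0,0.002,0,0.0005,0.002,0.057,0],[0,0.002,0,0.0005,0.002,0.03,0],[0,0.002,0,0.0005,0.002,-0.03,0],[0,0.002,0,0.0005,0.002,-0.06,0],[0,0.002,0,0.0005,0.002,-0.06,0]]
  ],
  "squeeze": 15
}}

```text
time: 19.92
ee_pos: [0.533, -0.2851, 0.1611]
eef_rot: [-0.04, 0.999, -0.001, 0.0]
ft_force: [-0.2, 0.3, -1.2]
width: 0.0263
grip_force: 15.0
```

```bash
cat >> vial.py <<'E'
def pocket(x,y):
    a=np.radians(4.69);return np.array([.5673+x*np.cos(a)-y*np.sin(a),-.0349+x*np.sin(a)+y*np.cos(a)])
E
python3 - <<'E'
from vial import *
p=pocket(.05,-.05);print(p,delta([*p,.15],np.radians(94.69)),st()["width"],st()["ee_pos"])
E
```

```text
[ 0.62122081 -0.08064436] (array([-0.1043,  0.1968,  0.0108]), array([-0.002,  0.   , -0.002])) 0.026283649779680358 [ 0.53301389 -0.28511004  0.16105708]
```

Call:
{"api": "step_arm", "payload": {
  "deltas": [
    [[0,0,0,-0.026,0.049,0,0],[0,0,0,-0.052,0.098,0,0],[0,0,0,-0.078,0.148,0,0],[0,0,0,-0.1,0.19,0,0],[0,0,0,-0.1043,0.1968,0.01,0],[0,0,0,-0.1043,0.1968,0.01,0],[0,0,0,-0.1043,0.1968,0.01,0],[0,0,0,-0.1043,0.1968,0.01,0]]
  ]
}}

```text
time: 20.92
ee_pos: [0.6196, -0.0815, 0.1482]
eef_rot: [-0.039, 0.999, -0.0, -0.002]
ft_force: [-0.5, -0.4, -0.3]
width: 0.0266
grip_force: 15.0
```

Run:
```python
from vial import *
p=pocket(.05,-.05);print(delta([*p,.106],np.radians(94.69)),st()["width"],st()["ee_pos"])
```

```text
(array([-0.0018,  0.0008,  0.0422]), array([-0.   , -0.004, -0.004])) 0.0266499648828425 [ 0.6196347  -0.08153355  0.14823445]
```

Call:
{"api": "step_arm", "payload": {
  "deltas": [
    [[0,-0.004,-0.004,-0.0015,0.001,0,0],[0,-0.004,-0.004,-0.0015,0.001,0.015,0],[0,-0.004,-0.004,-0.0015,0.001,0.03,0],[0,-0.004,-0.004,-0.0015,0.001,0.038,0],[0,-0.004,-0.004,-0.0015,0.001,0.042,0],[0,-0.004,-0.004,-0.0015,0.001,0.042,0],[0,-0.004,-0.004,-0.0015,0.001,0.042,0]]
  ]
}}

```text
time: 21.8
ee_pos: [0.6213, -0.0789, 0.1062]
eef_rot: [-0.042, 0.999, 0.0, 0.0]
ft_force: [-2.1, 0.9, -0.7]
width: 0.0264
grip_force: 15.0
```

Call:
{"api": "step_arm", "payload": {
  "deltas": [
    [[0,0,0,0,0,0,45],[0,0,0,0,0,0,45],[0,0,0,0,0,0,45],[0,0,0,0,0,-0.02,45],[0,0,0,0,0,-0.06,45],[0,0,0,0,0,-0.06,45]]
  ]
}}

```text
time: 22.55
ee_pos: [0.6233, -0.0793, 0.1708]
eef_rot: [-0.042, 0.999, -0.0, 0.003]
ft_force: [-0.6, 0.2, -0.1]
width: 0.039
grip_force: 0.0
```

Run:
```python
from vial import *
print(delta([.5413,-.3761,.15],np.radians(94.69)),delta([.5413,-.3761,.1],np.radians(94.69)),st()["width"],st()["ee_pos"])
```

```text
(array([ 0.1067, -0.2889,  0.0202]), array([-0.   ,  0.007,  0.002])) (array([ 0.1071, -0.2888,  0.0702]), array([-0.   ,  0.007,  0.002])) 0.03904783568041914 [ 0.62329917 -0.07931848  0.1708091 ]
```

Call:
{"api": "step_arm", "payload": {
  "deltas": [
    [[0,0.003,0,0.02,-0.055,0,60],[0,0.006,0.002,0.04,-0.11,0,60],[0,0.006,0.002,0.06,-0.165,0,60],[0,0.006,0.002,0.08,-0.22,0,60],[0,0.006,0.002,0.1,-0.275,0.02,60],[0,0.006,0.002,0.107,-0.289,0.05,60],[0,0.006,0.002,0.107,-0.289,0.07,60],[0,0.006,0.002,0.107,-0.289,0.07,60],[0,0.006,0.002,0.107,-0.289,0.07,60]]
  ]
}}

```text
time: 23.68
ee_pos: [0.5403, -0.3745, 0.097]
eef_rot: [-0.042, 0.999, -0.0, -0.002]
ft_force: [0.6, -0.8, 0.2]
width: 0.0526
grip_force: 0.0
```

Run:
```python
from vial import *
print(delta([.5413,-.3761,.044],np.radians(94.69)),st()["width"],st()["ee_pos"])
```

```text
(array([-0.0011, -0.0017,  0.053 ]), array([-0.   , -0.005,  0.003])) 0.052643150715211424 [ 0.54032135 -0.37450791  0.09700541]
```

Call:
{"api": "step_arm", "payload": {
  "deltas": [
    [[0,-0.003,0.002,-0.001,-0.0017,0.03,60],[0,-0.003,0.002,-0.001,-0.0017,0.047,60],[0,-0.003,0.002,-0.001,-0.0017,0.053,60],[0,-0.003,0.002,-0.001,-0.0017,0.053,60],[0,-0.003,0.002,-0.001,-0.0017,0.053,0],[0,-0.003,0.002,-0.001,-0.0017,0.053,0],[0,-0.003,0.002,-0.001,-0.0017,0.053,0],[0,-0.003,0.002,-0.001,-0.0017,0.053,0],[0,-0.003,0.002,-0.001,-0.0017,0.03,0],[0,-0.003,0.002,-0.001,-0.0017,-0.03,0],[0,-0.003,0.002,-0.001,-0.0017,-0.064,0],[0,-0.003,0.002,-0.001,-0.0017,-0.064,0]]
  ]
}}

```text
time: 25.18
ee_pos: [0.5416, -0.3784, 0.1632]
eef_rot: [-0.04, 0.999, -0.001, 0.001]
ft_force: [0.4, -0.1, -0.7]
width: 0.0266
grip_force: 15.0
```

Run:
```python
from vial import *
p=pocket(0,-.05);print(p,delta([*p,.15],np.radians(94.69)),st()["width"],st()["ee_pos"])
```

```text
[ 0.57138823 -0.08473258] (array([-0.0532,  0.2904,  0.0125]), array([-0.003,  0.002, -0.002])) 0.02662770261388267 [ 0.5416078  -0.37839478  0.16323762]
```

Call:
{"api": "step_arm", "payload": {
  "deltas": [
    [[0,0,0,-0.01,0.05,0,0],[0,0,0,-0.02,0.105,0,0],[0,0,0,-0.03,0.16,0,0],[0,0,0,-0.04,0.215,0,0],[0,0,0,-0.05,0.265,0,0],[0,0,0,-0.053,0.29,0.006,0],[0,0,0,-0.053,0.29,0.012,0],[0,0,0,-0.053,0.29,0.012,0],[0,0,0,-0.053,0.29,0.012,0],[0,0,0,-0.053,0.29,0.012,0]]
  ]
}}

```text
time: 26.42
ee_pos: [0.5699, -0.085, 0.1479]
eef_rot: [-0.039, 0.999, -0.0, -0.001]
ft_force: [0.7, -0.6, 0.7]
width: 0.0261
grip_force: 15.0
```

Run:
```python
from vial import *
p=pocket(0,-.05);print(p,delta([*p,.106],np.radians(94.69)),st()["width"],st()["ee_pos"])
```

```text
[ 0.57138823 -0.08473258] (array([-0.0016,  0.0002,  0.0419]), array([-0.   , -0.003, -0.003])) 0.026107072824045553 [ 0.56994998 -0.08504919  0.14792866]
```

Call:
{"api": "step_arm", "payload": {
  "deltas": [
    [[0,-0.003,-0.003,-0.0015,0,0,0],[0,-0.003,-0.003,-0.0015,0,0.015,0],[0,-0.003,-0.003,-0.0015,0,0.03,0],[0,-0.003,-0.003,-0.0015,0,0.038,0],[0,-0.003,-0.003,-0.0015,0,0.042,0],[0,-0.003,-0.003,-0.0015,0,0.042,0],[0,-0.003,-0.003,-0.0015,0,0.042,0]]
  ]
}}

```text
time: 27.3
ee_pos: [0.5715, -0.0839, 0.1059]
eef_rot: [-0.042, 0.999, 0.0, 0.0]
ft_force: [0.1, -0.1, 0.3]
width: 0.0263
grip_force: 15.0
```

Call:
{"api": "step_arm", "payload": {
  "deltas": [
    [[0,0,0,0,0,0,45],[0,0,0,0,0,0,45],[0,0,0,0,0,0,45],[0,0,0,0,0,-0.02,45],[0,0,0,0,0,-0.06,45],[0,0,0,0,0,-0.1,45],[0,0,0,0,0,-0.1,45]]
  ]
}}

```text
time: 28.18
ee_pos: [0.5729, -0.0843, 0.209]
eef_rot: [-0.041, 0.999, 0.0, 0.003]
ft_force: [0.8, -0.6, -0.5]
width: 0.0394
grip_force: 0.0
```

Run:
```python
from vial import *
print(delta([.497,-.32,.23],np.radians(94.69)),st()["width"],st()["ee_pos"])
```

```text
(array([ 0.0951, -0.2286, -0.0215]), array([-0.   ,  0.006,  0.001])) 0.03938561467524447 [ 0.57293479 -0.08428093  0.20901484]
```

Call:
{"api": "step_arm", "payload": {
  "deltas": [
    [[0,0.005,0,0.095,-0.229,-0.02,60],[0,0.005,0,0.095,-0.229,-0.02,60],[0,0.005,0,0.095,-0.229,-0.02,60],[0,0.005,0,0.095,-0.229,-0.02,60],[0,0.005,0,0.095,-0.229,-0.02,60],[0,0.005,0,0.095,-0.229,-0.02,60],[0,0.005,0,0.095,-0.229,-0.02,60],[0,0.005,0,0.095,-0.229,-0.02,60]]
  ]
}}

```text
time: 29.18
ee_pos: [0.4963, -0.3188, 0.2255]
eef_rot: [-0.043, 0.999, 0.0, -0.003]
ft_force: [-0.0, -0.0, -1.0]
width: 0.0521
grip_force: 0.0
```

Run:
```python
from vial import *
c=shot("wrist");np.save("w9.npy",c,allow_pickle=True);print(c["o"],st()["ee_pos"],proj(c,[.426,-.336,.051]))
for b in blobs(c,"w"):print(b)
```

```text
[ 0.42729002 -0.32457065  0.36590662] [ 0.49621245 -0.31904069  0.22557777] [263.84047243 109.97340642]
([317, 44, 133, 19, 634], [394.4, 52.0], [0.3683, -0.2317, 0.05])
([336, 53, 54, 10, 191], [363.4, 57.8], [0.3758, -0.2571, 0.05])
([110, 86, 72, 66, 1349], [145.5, 116.7], [0.4394, -0.4374, 0.05])
([252, 93, 31, 32, 802], [267.2, 108.7], [0.4247, -0.3333, 0.05])
([472, 116, 88, 119, 6761], [525.5, 184.4], [0.468, -0.0882, 0.05])
([394, 180, 76, 55, 1267], [427.5, 203.8], [0.4948, -0.1807, 0.05])
```

Run:
```python
from vial import *
print(delta([.4247,-.3333,.1],np.radians(94.69)))
```

```text
(array([ 0.0718, -0.0082,  0.1259]), array([ 0.   , -0.005,  0.003]))
```

Call:
{"api": "step_arm", "payload": {
  "deltas": [
    [[0,-0.003,0.003,0.0718,-0.008,0.04,60],[0,-0.003,0.003,0.0718,-0.008,0.1,60],[0,-0.003,0.003,0.0718,-0.008,0.126,60],[0,-0.003,0.003,0.0718,-0.008,0.126,60],[0,-0.003,0.003,0.0718,-0.008,0.126,60],[0,-0.003,0.003,0.0718,-0.008,0.126,60]]
  ]
}}

```text
time: 29.98
ee_pos: [0.4254, -0.3345, 0.1018]
eef_rot: [-0.04, 0.999, -0.001, 0.0]
ft_force: [-0.5, -0.3, 0.4]
width: 0.0518
grip_force: 0.0
```

Run:
```python
from vial import *
print(delta([.4247,-.3333,.044],np.radians(94.69)),st()["width"],st()["ee_pos"])
```

```text
(array([0.0007, 0.0013, 0.0578]), array([-0.001,  0.   , -0.001])) 0.05184000499247453 [ 0.42544391 -0.33445907  0.10177741]
```

Call:
{"api": "step_arm", "payload": {
  "deltas": [
    [[0,0,0,0.0005,0.001,0.03,60],[0,0,0,0.0005,0.001,0.05,60],[0,0,0,0.0005,0.001,0.057,60],[0,0,0,0.0005,0.001,0.057,60],[0,0,0,0.0005,0.001,0.057,0],[0,0,0,0.0005,0.001,0.057,0],[0,0,0,0.0005,0.001,0.057,0],[0,0,0,0.0005,0.001,0.057,0],[0,0,0,0.0005,0.001,0.03,0],[0,0,0,0.0005,0.001,-0.03,0],[0,0,0,0.0005,0.001,-0.06,0],[0,0,0,0.0005,0.001,-0.06,0]]
  ]
}}

```text
time: 31.48
ee_pos: [0.4248, -0.3338, 0.1624]
eef_rot: [-0.04, 0.999, -0.001, 0.001]
ft_force: [0.3, 0.3, -0.7]
width: 0.0264
grip_force: 15.0
```

Run:
```python
from vial import *
p=pocket(-.05,-.05);print(p,delta([*p,.15],np.radians(94.69)),st()["width"],st()["ee_pos"])
```

```text
[ 0.52155564 -0.08882081] (array([-0.116 ,  0.2365,  0.0122]), array([-0.002,  0.002, -0.002])) 0.026395868859668194 [ 0.4248351  -0.33381634  0.16239723]
```

Call:
{"api": "step_arm", "payload": {
  "deltas": [
    [[0,0,0,-0.024,0.048,0,0],[0,0,0,-0.048,0.097,0,0],[0,0,0,-0.072,0.146,0,0],[0,0,0,-0.096,0.195,0,0],[0,0,0,-0.112,0.228,0,0],[0,0,0,-0.116,0.2365,0.006,0],[0,0,0,-0.116,0.2365,0.012,0],[0,0,0,-0.116,0.2365,0.012,0],[0,0,0,-0.116,0.2365,0.012,0],[0,0,0,-0.116,0.2365,0.012,0]]
  ]
}}

```text
time: 32.72
ee_pos: [0.5203, -0.0887, 0.1481]
eef_rot: [-0.04, 0.999, 0.0, -0.001]
ft_force: [0.3, 0.3, -0.5]
width: 0.0264
grip_force: 15.0
```

Run:
```python
from vial import *
p=pocket(-.05,-.05);print(p,delta([*p,.106],np.radians(94.69)),st()["width"],st()["ee_pos"])
```

```text
[ 0.52155564 -0.08882081] (array([-0.0013, -0.0002,  0.0421]), array([ 0.   , -0.002, -0.003])) 0.026420774577614697 [ 0.52028976 -0.08871408  0.14808924]
```

Call:
{"api": "step_arm", "payload": {
  "deltas": [
    [[0,-0.002,-0.003,-0.0012,0,0,0],[0,-0.002,-0.003,-0.0012,0,0.015,0],[0,-0.002,-0.003,-0.0012,0,0.03,0],[0,-0.002,-0.003,-0.0012,0,0.038,0],[0,-0.002,-0.003,-0.0012,0,0.042,0],[0,-0.002,-0.003,-0.0012,0,0.042,0],[0,-0.002,-0.003,-0.0012,0,0.042,0]]
  ]
}}

```text
time: 33.6
ee_pos: [0.5216, -0.0879, 0.106]
eef_rot: [-0.042, 0.999, 0.0, 0.0]
ft_force: [1.5, 0.9, 0.2]
width: 0.0261
grip_force: 15.0
```

Call:
{"api": "step_arm", "payload": {
  "deltas": [
    [[0,0,0,0,0,0,45],[0,0,0,0,0,0,45],[0,0,0,0,0,0,45],[0,0,0,0,0,-0.02,45],[0,0,0,0,0,-0.06,45],[0,0,0,0,0,-0.12,45],[0,0,0,0,0,-0.12,45]]
  ]
}}

```text
time: 34.48
ee_pos: [0.5237, -0.0884, 0.2305]
eef_rot: [-0.041, 0.999, 0.0, 0.004]
ft_force: [0.1, 0.7, -0.6]
width: 0.039
grip_force: 0.0
```

Run:
```python
from vial import *
print(delta([.495,.07,.23],np.radians(94.69)),st()["width"],st()["ee_pos"])
```

```text
(array([0.0155, 0.1602, 0.0004]), array([-0.   ,  0.008,  0.001])) 0.03901448612214329 [ 0.52366726 -0.08837331  0.23050672]
```

Call:
{"api": "step_arm", "payload": {
  "deltas": [
    [[0,0.005,0,0.0155,0.16,0,60],[0,0.005,0,0.0155,0.16,0,60],[0,0.005,0,0.0155,0.16,0,60],[0,0.005,0,0.0155,0.16,0,60],[0,0.005,0,0.0155,0.16,0,60],[0,0.005,0,0.0155,0.16,0,60]]
  ]
}}

```text
time: 35.22
ee_pos: [0.4929, 0.0689, 0.2257]
eef_rot: [-0.041, 0.999, -0.0, -0.003]
ft_force: [0.4, -0.3, 0.2]
width: 0.052
grip_force: 0.0
```

Run:
```python
from vial import *
c=shot("wrist");np.save("w10.npy",c,allow_pickle=True);print(c["o"],st()["ee_pos"],proj(c,[.424,.0645,.051]))
for b in blobs(c,"w"):
    if b[0][4]<3000:print(b)
x=blobs(c,"w");x=[b for b in x if np.hypot(b[2][0]-.424,b[2][1]-.0645)<.02][0][2];print(delta([x[0],x[1],.1],np.radians(94.69)))
```

```text
[0.42390219 0.06354383 0.36614598] [0.49285927 0.0690381  0.22572413] [278.58311753 112.95779794]
([269, 54, 97, 17, 1565], [316.7, 62.2], [0.3799, 0.0926, 0.05])
([425, 72, 26, 42, 462], [438.1, 93.5], [0.3947, 0.1995, 0.05])
([475, 80, 37, 28, 430], [492.1, 93.9], [0.3892, 0.2487, 0.05])
([264, 97, 30, 31, 747], [278.4, 111.8], [0.4231, 0.0643, 0.05])
(array([0.0693, 0.0009, 0.1261]), array([-0.   , -0.005, -0.001]))
```

Call:
{"api": "step_arm", "payload": {
  "deltas": [
    [[0,-0.003,0,0.0693,0.001,0.04,60],[0,-0.003,0,0.0693,0.001,0.1,60],[0,-0.003,0,0.0693,0.001,0.126,60],[0,-0.003,0,0.0693,0.001,0.126,60],[0,-0.003,0,0.0693,0.001,0.126,60],[0,-0.003,0,0.0693,0.001,0.126,60]]
  ]
}}

```text
time: 36.02
ee_pos: [0.4243, 0.0656, 0.1018]
eef_rot: [-0.041, 0.999, 0.0, 0.0]
ft_force: [1.4, 0.9, 0.4]
width: 0.0522
grip_force: 0.0
```

Run:
```python
from vial import *
print(delta([.4231,.0643,.044],np.radians(94.69)),st()["width"],st()["ee_pos"])
```

```text
(array([ 0.0013, -0.0012,  0.0578]), array([0.001, 0.001, 0.001])) 0.05222247446378092 [0.42426867 0.06559645 0.10177114]
```

Call:
{"api": "step_arm", "payload": {
  "deltas": [
    [[0,0,0,0.001,-0.001,0.03,60],[0,0,0,0.001,-0.001,0.05,60],[0,0,0,0.001,-0.001,0.057,60],[0,0,0,0.001,-0.001,0.057,60],[0,0,0,0.001,-0.001,0.057,0],[0,0,0,0.001,-0.001,0.057,0],[0,0,0,0.001,-0.001,0.057,0],[0,0,0,0.001,-0.001,0.057,0],[0,0,0,0.001,-0.001,0.03,0],[0,0,0,0.001,-0.001,-0.03,0],[0,0,0,0.001,-0.001,-0.06,0],[0,0,0,0.001,-0.001,-0.06,0]]
  ]
}}

```text
time: 37.52
ee_pos: [0.4235, 0.0648, 0.1624]
eef_rot: [-0.042, 0.999, 0.001, 0.001]
ft_force: [0.0, -0.7, 0.3]
width: 0.0265
grip_force: 15.0
```

Run:
```python
from vial import *
p=pocket(-.05,.05);print(p,delta([*p,.15],np.radians(94.69)),st()["width"],st()["ee_pos"])
```

```text
[0.51337919 0.01084436] (array([-0.085 , -0.0612,  0.0125]), array([0.002, 0.002, 0.001])) 0.026490767523882793 [0.4235211  0.06475927 0.16243681]
```

Call:
{"api": "step_arm", "payload": {
  "deltas": [
    [[0,0,0,-0.04,-0.03,0,0],[0,0,0,-0.075,-0.055,0,0],[0,0,0,-0.085,-0.061,0.006,0],[0,0,0,-0.085,-0.061,0.012,0],[0,0,0,-0.085,-0.061,0.012,0],[0,0,0,-0.085,-0.061,0.012,0],[0,0,0,-0.085,-0.061,0.012,0]]
  ]
}}

```text
time: 38.4
ee_pos: [0.5118, 0.0111, 0.1484]
eef_rot: [-0.042, 0.999, 0.0, -0.001]
ft_force: [0.4, 0.2, -0.5]
width: 0.0266
grip_force: 15.0
```

Run:
```python
from vial import *
p=pocket(-.05,.05);print(delta([*p,.106],np.radians(94.69)),st()["width"],st()["ee_pos"])
```

```text
(array([-0.0017, -0.0004,  0.0424]), array([ 0.001, -0.001,  0.002])) 0.026570062082277683 [0.51175288 0.01108659 0.14841954]
```

Call:
{"api": "step_arm", "payload": {
  "deltas": [
    [[0,-0.001,0.002,-0.0015,-0.0003,0,0],[0,-0.001,0.002,-0.0015,-0.0003,0.015,0],[0,-0.001,0.002,-0.0015,-0.0003,0.03,0],[0,-0.001,0.002,-0.0015,-0.0003,0.038,0],[0,-0.001,0.002,-0.0015,-0.0003,0.042,0],[0,-0.001,0.002,-0.0015,-0.0003,0.042,0],[0,-0.001,0.002,-0.0015,-0.0003,0.042,0]]
  ]
}}

```text
time: 39.28
ee_pos: [0.5135, 0.0104, 0.1062]
eef_rot: [-0.041, 0.999, 0.0, -0.0]
ft_force: [0.3, 0.2, -0.7]
width: 0.0263
grip_force: 15.0
```

Call:
{"api": "step_arm", "payload": {
  "deltas": [
    [[0,0,0,0,0,0,45],[0,0,0,0,0,0,45],[0,0,0,0,0,0,45],[0,0,0,0,0,-0.02,45],[0,0,0,0,0,-0.06,45],[0,0,0,0,0,-0.12,45],[0,0,0,-0.06,-0.05,-0.18,0],[0,0,0,-0.06,-0.05,-0.2,0],[0,0,0,-0.06,-0.05,-0.2,0],[0,0,0,-0.06,-0.05,-0.2,0]]
  ]
}}

```text
time: 40.52
ee_pos: [0.5769, -0.0342, 0.305]
eef_rot: [-0.041, 0.999, 0.0, -0.001]
ft_force: [-0.3, 0.5, -0.3]
width: 0.0073
grip_force: 0.0
```

Run:
```python
from vial import *
c=shot("wrist");np.save("w11.npy",c,allow_pickle=True);save(c,"w11",scale=1.4);print(st()["ee_pos"],proj(c,[.443,-.0445,.0555]))
t=shot("top");np.save("t11.npy",t,allow_pickle=True)
```

```text
[ 0.57661235 -0.03390002  0.3047199 ] [277.77900483  46.94132566]
```

View pics/w11.png

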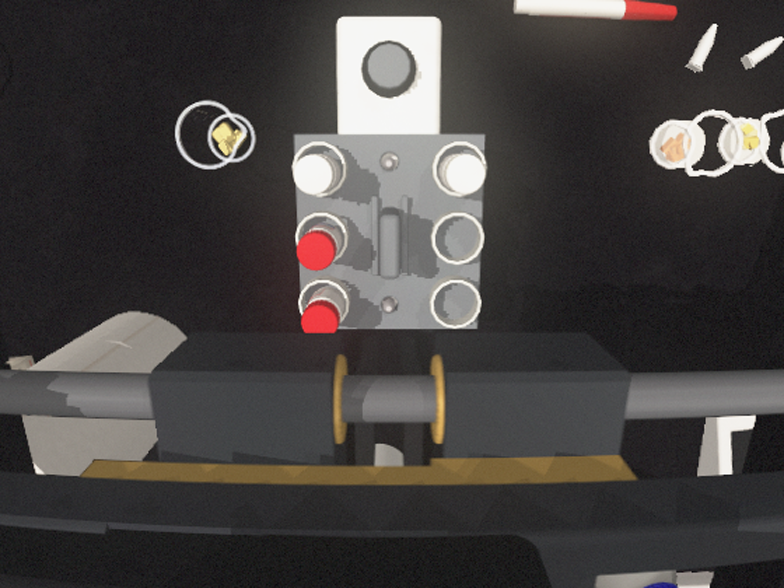

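All four vials stand in pockets, beaker and carrier fine. I'll check the previously arm-hidden area and approach the key.

Run:
```python
from vial import *
t=np.load("t11.npy",allow_pickle=True).item();save(t,"t11",scale=1.4)
c=np.load("w11.npy",allow_pickle=True).item();print(onz(c,388.5/1.4,67/1.4,.0555))
print(delta([.4427,-.0451,.095],np.radians(94.69)))
```

```text
[ 0.44391673 -0.04470795  0.0555    ]
(array([ 0.1336, -0.0004,  0.2101]), array([ 0.001, -0.003,  0.   ]))
```

View pics/t11.png

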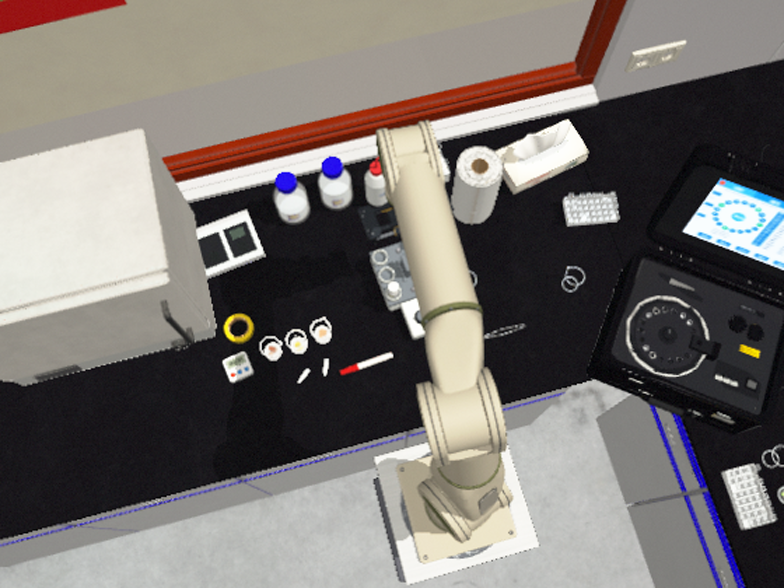

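No other vials anywhere; exactly four, all in pockets. Move above the key.

Call:
{"api": "step_arm", "payload": {
  "deltas": [
    [[0,0,0,0.06,0,0,0],[0,0,0,0.12,0,0,0],[0,0,0,0.133,0,0.04,0],[0,0,0,0.133,0,0.1,0],[0,0,0,0.133,0,0.16,0],[0,0,0,0.133,0,0.2,0],[0,0,0,0.133,0,0.21,0],[0,0,0,0.133,0,0.21,0],[0,0,0,0.133,0,0.21,0],[0,0,0,0.133,0,0.21,0]]
  ]
}}

```text
time: 41.88
ee_pos: [0.4455, -0.0452, 0.0973]
eef_rot: [-0.041, 0.999, 0.0, 0.001]
ft_force: [0.1, 0.3, 0.1]
width: 0.0006
grip_force: 0.0
```

Run:
```python
from vial import *
s=st();print(s["ee_pos"],s["ft_force"],s["width"],delta([.4432,-.045,.0775],np.radians(94.69)))
```

```text
[ 0.44548188 -0.04517946  0.09733787] [0.11935714 0.30964303 0.1033169 ] 0.0006144176337523218 (array([0.0023, 0.0004, 0.0198]), array([ 0.001,  0.001, -0.001]))
```

Call:
{"api": "step_arm", "payload": {
  "deltas": [
    [[0,0,0,0.002,0,0.008,0],[0,0,0,0.002,0,0.014,0],[0,0,0,0.002,0,0.018,0],[0,0,0,0.002,0,0.02,0],[0,0,0,0.002,0,0.022,0],[0,0,0,0.002,0,0.022,0]]
  ]
}}

```text
time: 42.62
ee_pos: [0.4425, -0.0455, 0.0741]
eef_rot: [-0.041, 0.999, 0.0, -0.001]
ft_force: [-2.4, -0.2, 2.7]
width: 0.0001
grip_force: 1.3
```

Run:
```python
from vial import *
s=st();print(s["ee_pos"],s["ft_force"])
```

```text
[ 0.44249095 -0.04547913  0.07407481] [-2.41089508 -0.19310371  2.74503673]
```

Call:
{"api": "step_arm", "payload": {
  "deltas": [
    [[0,0,0,0,0,0.0007,0],[0,0,0,0,0,0.0014,0],[0,0,0,0,0,0.002,0],[0,0,0,0,0,0.002,0],[0,0,0,0,0,0.002,0]]
  ]
}}

```text
time: 43.25
ee_pos: [0.4426, -0.0455, 0.0722]
eef_rot: [-0.041, 0.999, 0.0, -0.0]
ft_force: [-1.6, -0.3, 2.4]
width: 0.0003
grip_force: 1.6
```

Call:
{"api": "step_arm", "payload": {
  "deltas": [
    [[0,0,0,0,0,0.0004,0],[0,0,0,0,0,0.0008,0],[0,0,0,0,0,0.0008,0],[0,0,0,0,0,0.0008,0]]
  ]
}}

```text
time: 43.75
ee_pos: [0.4427, -0.0455, 0.0717]
eef_rot: [-0.041, 0.999, 0.0, -0.0]
ft_force: [-4.5, -0.4, 9.1]
width: 0.0004
grip_force: 4.4
```

Run:
```python
from vial import *
s=st();print(s["ee_pos"],s["ft_force"])
```

```text
[ 0.44270359 -0.045484    0.07166033] [-4.49594058 -0.44762821  9.14353898]
```

Call:
{"api": "step_arm", "payload": {
  "deltas": [
    [[0,0,0,0,0,-0.0004,0],[0,0,0,0,0,-0.0004,0],[0,0,0,0,0,-0.0004,0],[0,0,0,0,0,-0.0004,0],[0,0,0,0,0,-0.0004,0],[0,0,0,0,0,-0.0004,0],[0,0,0,0,0,-0.0004,0],[0,0,0,0,0,-0.0004,0],[0,0,0,0,0,-0.0004,0],[0,0,0,0,0,-0.0004,0]]
  ]
}}

```text
time: 45.0
ee_pos: [0.4427, -0.0455, 0.0719]
eef_rot: [-0.041, 0.999, 0.0, -0.0]
ft_force: [-3.7, -0.9, 6.8]
width: 0.0005
grip_force: 3.2
```

Call:
{"api": "step_arm", "payload": {
  "deltas": [
    [[0,0,0,0,0,0.002,0],[0,0,0,0,0,0.004,0],[0,0,0,0,0,0.0055,0],[0,0,0,0,0,0.006,0],[0,0,0,0,0,0.006,0],[0,0,0,0,0,0.006,0]]
  ]
}}

```text
time: 45.75
ee_pos: [0.4428, -0.0455, 0.0666]
eef_rot: [-0.041, 0.999, 0.0, -0.0]
ft_force: [-8.9, 0.2, 19.8]
width: 0.0005
grip_force: 9.8
```

Call:
{"api": "step_arm", "payload": {
  "deltas": [
    [[0,0,0,0,0,-0.01,0],[0,0,0,0,0,-0.04,0],[0,0,0,0,0,-0.1,0],[0,0,0,0,0,-0.16,0],[0,0,0,0,0,-0.22,0],[0,0,0,-0.13,0,-0.24,0],[0,0,0,-0.13,0,-0.24,0],[0,0,0,-0.13,0,-0.24,0],[0,0,0,-0.13,0,-0.24,0],[0,0,0,-0.13,0,-0.24,0]]
  ]
}}

```text
time: 47.0
ee_pos: [0.5716, -0.0355, 0.306]
eef_rot: [-0.04, 0.999, 0.0, -0.0]
ft_force: [-0.1, -0.2, 0.1]
width: 0.0005
grip_force: 0.0
```

Run:
```python
from h import *
c=shot("wrist");save(c,"w12",scale=1.4);print(st()["ft_force"])
```

```text
[ 0.28492635 -0.58778141  0.33561164]
```

View pics/w12.png

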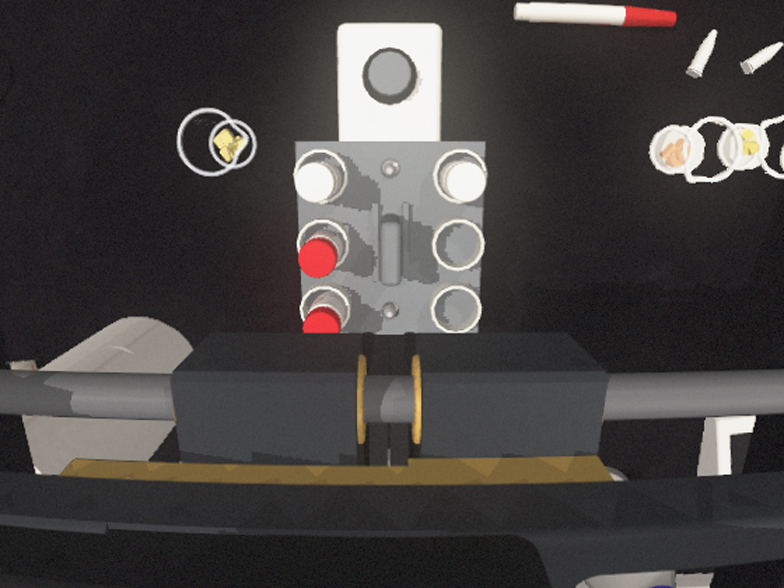

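Everything is in place: key up at (388,75), carrier seated, four vials upright in pockets, beaker standing at (225,142).

```bash
python3 -c "
from bench import r
print(r.close_job())"
```

```text
the job is handed in; nothing more can be done
None
```

The job is handed in, with no verdict returned: the beaker stands on the worktop, the carrier is seated on both pegs, all four vials found are upright in pockets, and the key was held at its first click for about a second, pressed fully down and released.

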